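# Unstack the beakers and lay the tea tray

## Task

Lay the tea tray: stand the sugar pot upright in the middle of the round slate tray, and lift the stacked beakers apart and stand every one of them singly and upright on the tray around the pot, with its whole foot on the slate. Set the beakers down on the slate gently, do not let them drop, and leave the other things on the worktop where they are.

Things in the scene. Friction and masses are not known exactly. Their poses are not given: they have to be found in the camera images.
- tray_mid (a point): centre of the upper face of the round, dark slate tray, 305 mm across and 11 mm thick, lying flat and firmly on the worktop (it does not move); the upper face is 11 mm above the worktop; the slate's true edge is 152 mm from this point. The stacks a and b and the pot swap places.
- beaker_a1: dark blue stoneware beaker of stack a, the bottom beaker of its stack, standing on the worktop. All beakers are alike: open at the top, 100 mm tall, 120 g. The top 38 mm is a straight collar, 66 mm across outside, 60 inside; below it a shoulder steps in to a body that tapers from 57 mm across to 43 at the foot. Origin: centre of the underside of its foot, z up.
- beaker_a2: dark blue stoneware beaker of stack a, starts nested in the one numbered 1. Nested, its shoulder (62 mm above its foot) rests on the lower beaker's rim, 38 mm higher than the lower one's place, with 1.5 mm of play: lifted straight up 62 mm it comes free; askew it drags the lower one along. Grip only its top 38 mm. Origin: centre of the underside of its foot, z up.
- beaker_a3: dark blue stoneware beaker of stack a, starts nested in the one numbered 2, at the top; absent in some runs. Nested, its shoulder (62 mm above its foot) rests on the lower beaker's rim, 38 mm higher than the lower one's place, with 1.5 mm of play: lifted straight up 62 mm it comes free; askew it drags the lower one along. Grip only its top 38 mm. Origin: centre of the underside of its foot, z up.
- beaker_b1: dark blue stoneware beaker of stack b, the bottom beaker of its stack, standing on the worktop. All beakers are alike: open at the top, 100 mm tall, 120 g. The top 38 mm is a straight collar, 66 mm across outside, 60 inside; below it a shoulder steps in to a body that tapers from 57 mm across to 43 at the foot. Origin: centre of the underside of its foot, z up.
- beaker_b2: dark blue stoneware beaker of stack b, starts nested in the one numbered 1. Nested, its shoulder (62 mm above its foot) rests on the lower beaker's rim, 38 mm higher than the lower one's place, with 1.5 mm of play: lifted straight up 62 mm it comes free; askew it drags the lower one along. Grip only its top 38 mm. Origin: centre of the underside of its foot, z up.
- beaker_b3: dark blue stoneware beaker of stack b, starts nested in the one numbered 2, at the top; absent in some runs. Nested, its shoulder (62 mm above its foot) rests on the lower beaker's rim, 38 mm higher than the lower one's place, with 1.5 mm of play: lifted straight up 62 mm it comes free; askew it drags the lower one along. Grip only its top 38 mm. Origin: centre of the underside of its foot, z up.
- sugar_pot: low round dark blue stoneware sugar pot with its lid and knob (one piece), 0.18 to 0.33 kg, 72 mm tall in all. The body is 68 mm across, up to 36 mm height; the lid rises from there to 43 mm at the knob's neck; the knob, an upright cylinder 24 mm across, spans 49 to 72 mm height and is the handiest grip. Origin at the centre of its underside, z up.
- honey_jar: glass honey jar with a red lid, 62 mm across, 86 mm tall, at the back; leave it. Origin at the centre of its underside.
- tea_box: red carton, 72 x 135 mm, 78 mm tall, behind the tray; leave it. Origin at the centre of its underside.
- tin_fish: low round tin, 86 mm across, 40 mm tall; leave it. Origin at the centre of its underside.
- salt_shaker: glass salt shaker, 44 mm across, 90 mm tall, near the front edge; leave it. Origin at the centre of its underside.
- mug_small: small brown mug with a handle, 65 mm across, 70 mm tall, in front of the sink; leave it. Origin at the underside, between bowl and handle.

How it is judged:
By the outcome, as a careful person would: the job done as asked, in the order asked, and still so for the second after the job is handed in, with the robot touching nothing.
Of beaker_a3, beaker_b3 only 1 to 2 are there at a start; the rules pass over those that are not, and their reading is None.
At some moment in a run one of sugar_pot may be knocked a few centimetres aside while the robot is not near it.
It also fails if it takes over 208 s, if anything falls off the work surface, if the arm or the gripper's body presses on something with over 40 N, if the wrist force passes 120 N, or if a joint passes its speed limit or range.

## Robot

A 7-joint arm with a two-finger parallel gripper is mounted at the origin on a cart in front of the work surface, level with it; the furniture and walls round the work are solid. World frame = base frame: x ahead of the robot, y to its left, z up, the work surface at z = 0. Lengths are in mm, angles in rad, forces in N, time in s.
With the tool pointing down it reaches from about 425 to 875 mm from the base axis. Payload 4.7 kg.
Tool frame: the origin (TCP) lies midway between the tips of the shut fingers; the grasp point (between the pads) lies 19 mm behind it; z points along the fingers, y is the line along which they close (so a half turn about z gives the same grasp; the last joint's range is limited). The gripper opens to 85 mm and grips with 20 to 120 N. Pads are 22 mm wide; open, the fingers measure 114 mm over their backs; the gripper's body (76 mm by 85 mm) begins 54 mm behind the grasp point. The pads swing forward as they close: fully open they stand 13 mm farther back than shut.
Start: joints at [0.014, 0.321, -0.07, 1.45, 0.023, 1.371, -0.057], TCP at [650.019, -0.025, 231.349] pointing down, gripper open.
Joint ranges: [-2.86, 2.86], [-0.3, 2.09], [-1.38, 1.24], [0.06, 2.45], [-1.56, 4.7], [0.09, 2.05], [-2.69, 2.69]. Speed limits (rad/s): [2.57, 2.57, 3.14, 3.14, 3.14, 3.14, 3.14].

## Interface

Orientations are given as a unit quaternion [x, y, z, w].
In Python, from rig import r gives the robot as it stands.
- The arm moves only by the tool move_arm, never from a script. Its argument "series" is a list of rows, each an object with "linear": the shift along the tool's x, y, z as a fraction of full scale, a list of three; "delta_rot": the turn, a rotation vector about the tool's x, y, z as a fraction of full scale, a list of three. In form: [{"linear": [dx, dy, dz], "delta_rot": [ax, ay, az]}, ...]. A call has 1 to 20 rows; each row shifts and turns the commanded pose from where the row before left it, along the tool's axes as they then stand; what a row does not reach is not made up. Full scale, the value 1, is 0.04 m for a shift and 8 degrees for a turn. A row lasts 1/10 s, in which the tool goes at most 50 mm and 8.59 degrees, less where a joint would pass 70% of its speed; a pose out of reach is approached as far as the arm can. A call with a number of a shift or a turn outside -1 to 1 is refused whole. A call with a gripper value outside its range is refused whole. "grip" is the opening, from 0 (shut) to 1 (fully open), set as the call begins (left out, the last holds). The fingers move at their own pace and stop on an object; "newtons" is the grip in N (left out, the last holds). Time passes only in rows, so rows that do not move let the fingers close. It gives the time, the measured TCP pose, the force, the opening and the grip force at its end, in the units of the state.
- r.get_state(): the state, without advancing time (a new reading comes with each control period).
- r.capture(name): name is "scene" or "side" or "wrist"; returns a dict with "frame" (384x512x3 uint8, red, green, blue), "depth" (384x512 float32, mm along the optical axis (not along the pixel's ray), 0 where there is no reading), "K" (3x3 intrinsics, pixels), "R" (3x3) and "t" (3): a world point X has camera coordinates R X + t; the wrist camera has in their place "mount" (4x4, takes a point from camera to tool coordinates, whose origin is the TCP and whose axes are the flange's). Camera axes: x right, y down, z forward; pixel columns grow to the right and rows downward; lengths in mm; the calibration is good to about 2 mm. A picture is of the moment at which its call begins: read the wrist's pose just before it.
- r.close_job(): hands the job in; it is judged then, once.
The state is a dict: "t": time; "qpos": joint angles; "joint_velocities": joint speeds; "joint_efforts": joint torques, N m; "position": TCP position; "ee_rot": TCP orientation; "wrist_force": force on the tool from outside, world axes, zero at the start; "ft_torque": the same for the moment, N m; "opening": opening from 0.0 (shut) to 1.0 (fully open); "grip_force": force on a finger pad.
Only numpy, scipy, OpenCV 4.12 (cv2) and the standard library are available. Lean on these libraries where they do the work, as an engineer would, in place of code of your own. Each camera call takes 0.05 s, during which the arm holds its last target. There are 200 camera calls.

## Working session

There is one attempt and no reset: what is moved stays moved. The work goes in short steps, Python scripts to look and compute and a tool call to move; the robot and the scene stay as the last step left them, time stands still between calls to the robot, and variables do not carry over. Pictures are saved under pics/ and viewed, at most 14 in all, crops included, and the job is handed in when it is done.

Besides the shell and the picture viewer there is one more tool, called after "Request:" by a JSON object that holds its "name" and its "arguments". move_arm: Moves the arm, as the interface text tells. Shift numbers are shares of 0.04 m and turn numbers shares of 8 degrees, none past 1 either way. Its arguments: {"type":"object","properties":{"series":{"type":"array","items":{"type":"object","properties":{"linear":{"type":"array","items":{"type":"number"}},"delta_rot":{"type":"array","items":{"type":"number"}}}}},"grip":{"type":"number"},"newtons":{"type":"number"}},"required":["series"]}

```bash
mkdir -p pics; ls; cat > h.py <<'E'
import numpy as np, cv2
from rig import r
from scipy.spatial.transform import Rotation as Rt
def cloud(c):
    d=c["depth"]; h,w=d.shape; u,v=np.meshgrid(np.arange(w),np.arange(h))
    K=c["K"]; P=np.stack([(u-K[0,2])/K[0,0]*d,(v-K[1,2])/K[1,1]*d,d],-1)
    if "mount" in c:
        s=c["s"]; M=c["mount"]; P=P@M[:3,:3].T+M[:3,3]
        P=P@Rt.from_quat(s["ee_rot"]).as_matrix().T+np.array(s["position"])
    else: P=(P-c["t"])@c["R"]
    P[d==0]=np.nan
    return P
def cap(n):
    s=r.get_state(); c=r.capture(n); c["s"]=s; return c
def save(c,n): cv2.imwrite("pics/"+n,cv2.cvtColor(c["frame"],cv2.COLOR_RGB2BGR))
E
python3 - <<'E'
from h import *
s=r.get_state(); print(s)
for n in("scene","side","wrist"):
    c=cap(n); save(c,n+"0.png"); np.savez(n+"0.npz",P=cloud(c),f=c["frame"]); print(n,c["K"].tolist(),[np.round(c[k],3).tolist() for k in("R","t","mount") if k in c])
a=[cv2.imread(f"pics/{n}0.png") for n in("scene","side")]
E
```

```text
pics
{'t': 0.0, 'qpos': array([ 0.01411417,  0.32184321, -0.07008649,  1.45169243,  0.02257166,
        1.3708328 , -0.05692078]), 'joint_velocities': array([-6.18660187e-05, -8.70336597e-04, -1.10998453e-05, -1.55639100e-04,
       -1.37978468e-04,  2.01118619e-03,  6.57480432e-06]), 'joint_efforts': array([-1.25131752e-03, -4.93579853e+01, -3.82724963e-01, -3.14334905e+01,
        1.30020955e-02,  1.12603378e-02,  4.26072404e-06]), 'position': array([ 6.49439986e+02, -4.83731257e-02,  2.30201654e+02]), 'ee_rot': array([ 7.07109253e-01,  7.07103610e-01, -7.28553027e-04, -6.76983203e-04]), 'wrist_force': array([0.30409777, 0.9284505 , 0.03945801]), 'ft_torque': array([-0.00564367,  0.01811098, -0.05353318]), 'grip_force': 0.0, 'opening': 0.9979864868801299}
scene [[433.8889696178573, 0.0, 256.6917528927083], [0.0, 433.8889696178573, 185.30427319285707], [0.0, 0.0, 1.0]] [[[-0.892, -0.452, 0.002], [-0.269, 0.527, -0.806], [0.363, -0.72, -0.591]], [547.248, 176.959, 1602.836]]
side [[378.4720833815715, 0.0, 248.99132914953194], [0.0, 378.4720833815715, 191.8214537394336], [0.0, 0.0, 1.0]] [[[0.987, -0.161, -0.025], [-0.105, -0.51, -0.854], [0.124, 0.845, -0.52]], [-540.028, 173.042, 1125.911]]
wrist [[291.41952149122557, 0.0, 255.99346769900762], [0.0, 291.41952149122557, 193.4102111825562], [0.0, 0.0, 1.0]] [[[0.0, -0.958, -0.286, 73.402], [1.0, 0.0, 0.0, -0.412], [-0.0, -0.286, 0.958, -142.84], [0.0, 0.0, 0.0, 1.0]]]
```

View pics/scene0.png

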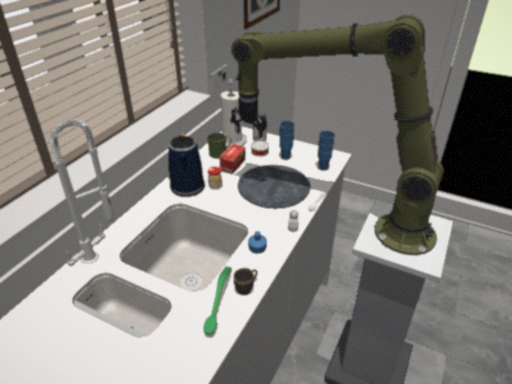

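View pics/side0.png

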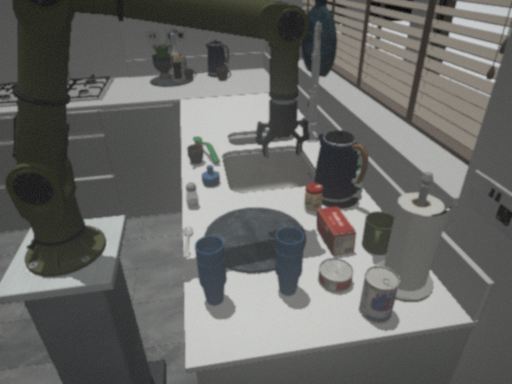

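```bash
python3 - <<'E'
import numpy as np,cv2
for n in("scene","side"):
    z=np.load(n+"0.npz");P=z["P"];f=z["f"].astype(int)
    dark=f.max(-1)<110
    m=np.isfinite(P[...,2])&(P[...,2]>25)&(P[...,0]>350)&(P[...,0]<950)&(abs(P[...,1])<600)&(P[...,2]<215)
    nn,l,st,_=cv2.connectedComponentsWithStats(m.astype(np.uint8))
    for i in range(1,nn):
        if st[i,4]<60: continue
        Q=P[l==i]; zt=np.percentile(Q[:,2],98); T=Q[Q[:,2]>zt-8]
        print(n,st[i].tolist(),"ztop %.0f"%zt,"topctr",((T.max(0)+T.min(0))/2).round(),"ext",np.ptp(T,axis=0).round(),"rgb",np.median(f[l==i],0), "bbox",Q.min(0).round(),Q.max(0).round())
E
```

```text
scene [207, 101, 39, 70, 1341] ztop 207 topctr [ 896. -263.  207.] ext [82. 34. 16.] rgb [118.  88.  75.] bbox [ 745. -309.   25.] [943. -26. 215.]
scene [279, 121, 16, 36, 470] ztop 176 topctr [ 602. -271.  174.] ext [64. 77. 13.] rgb [43. 63. 83.] bbox [ 569. -314.   26.] [ 635. -233.  181.]
scene [317, 131, 18, 37, 498] ztop 175 topctr [ 418. -267.  175.] ext [66. 71. 14.] rgb [43. 63. 83.] bbox [ 384. -308.   25.] [ 450. -230.  182.]
scene [251, 141, 18, 12, 174] ztop 42 topctr [ 732. -261.   39.] ext [88. 87.  9.] rgb [198.  191.5 184.5] bbox [ 688. -316.   25.] [ 776. -217.   44.]
scene [168, 143, 36, 51, 1401] ztop 212 topctr [867. 152. 209.] ext [107. 106.  11.] rgb [18. 25. 37.] bbox [800.  88.  26.] [949. 208. 215.]
scene [207, 166, 15, 21, 250] ztop 90 topctr [776.  74.  87.] ext [51. 59. 10.] rgb [143. 107.  78.] bbox [746.  45.  27.] [806. 104.  92.]
scene [101, 198, 13, 23, 182] ztop 212 topctr [898. 534. 209.] ext [26. 20. 10.] rgb [113. 113. 111.] bbox [885. 521. 127.] [913. 547. 214.]
scene [287, 210, 12, 19, 173] ztop 90 topctr [381. 173.  86.] ext [26. 28.  9.] rgb
[... 1499 characters left out ...]
ctr [ 783. -107.   78.] ext [ 73. 135.  10.] rgb [122.  81.  74.] bbox [ 747. -176.   25.] [821. -39.  83.]
side [360, 211, 86, 106, 5351] ztop 209 topctr [ 895. -317.  208.] ext [97. 73. 14.] rgb [97. 97. 94.] bbox [ 750. -420.   25.] [ 949. -112.  215.]
side [275, 227, 29, 63, 1560] ztop 178 topctr [ 600. -275.  175.] ext [65. 67. 10.] rgb [61. 69. 77.] bbox [ 567. -310.   25.] [ 633. -242.  180.]
side [194, 235, 32, 65, 1622] ztop 178 topctr [ 414. -274.  175.] ext [65. 66. 10.] rgb [62. 70. 78.] bbox [ 382. -308.   25.] [ 447. -240.  180.]
side [318, 258, 35, 28, 768] ztop 43 topctr [ 729. -266.   39.] ext [85. 88.  9.] rgb [162.  162.5 157. ] bbox [ 686. -310.   25.] [ 771. -222.   44.]
```

Both stacks (side view ≈(210,270) and (288,260)) reach z≈176, so there are three beakers in each. The pot is at ≈(210,176) in the side view, and the tray is the dark disc at ≈(258,237). Next I'll fit exact centres.

```bash
cat >> h.py <<'E'
from scipy.optimize import least_squares
def circ(Q,R,c0):
    f=lambda c:np.hypot(Q[:,0]-c[0],Q[:,1]-c[1])-R
    s=least_squares(f,c0,loss="soft_l1",f_scale=2); return s.x.round(1),round(float(np.median(abs(s.fun))),1),len(Q)
def near(P,c,rad,z0,z1):
    Q=P.reshape(-1,3); Q=Q[np.isfinite(Q[:,2])]
    return Q[(np.hypot(Q[:,0]-c[0],Q[:,1]-c[1])<rad)&(Q[:,2]>z0)&(Q[:,2]<z1)]
E
python3 - <<'E'
from h import *
for n in("scene","side"):
    z=np.load(n+"0.npz");P=z["P"];f=z["f"].astype(int)
    for c in((415,-273),(601,-274)):
        print(n,c,circ(near(P,c,45,142,172),33,c),circ(near(P,c,45,105,134),33,c),circ(near(P,c,45,67,97),33,c))
    c=(450,313); print(n,"knob",circ(near(P,c,18,52,68),12,c),"body",circ(near(P,c,45,8,34),34,c))
    m=(f.max(-1)<100)&(abs(P[...,2]-11)<6)&(abs(P[...,0]-580)<250)&(abs(P[...,1]+60)<200)
    nn,l,st,_=cv2.connectedComponentsWithStats(m.astype(np.uint8)); i=1+st[1:,4].argmax()
    Q=P[l==i]; print("tray",st[i],np.percentile(Q,[1,99],0).round())
    e=cv2.morphologyEx((l==i).astype(np.uint8),cv2.MORPH_GRADIENT,np.ones((3,3)))*(l==i)
    q=P[e>0]; fn=lambda c:np.hypot(q[:,0]-c[0],q[:,1]-c[1])-c[2]
    s=least_squares(fn,[560,-60,152],loss="soft_l1",f_scale=2); print(s.x.round(1),np.median(abs(s.fun)))
E
```

```text
scene (415, -273) (array([ 417.6, -269.4]), 2.5, 156) (array([ 419. , -270.5]), 2.2, 91) (array([ 418.3, -270.8]), 2.7, 100)
scene (601, -274) (array([ 602.8, -272.5]), 2.4, 149) (array([ 604.3, -273.4]), 2.0, 84) (array([ 605.1, -273.2]), 1.8, 86)
scene knob (array([452.7, 315.7]), 1.1, 26) body (array([453.7, 315.2]), 1.1, 103)
tray [ 239  166   71   42 1902] [[ 416. -177.    5.]
 [ 699.  100.   16.]]
[555.  -47.  112.7] 27.71249419429529
side (415, -273) (array([ 414.7, -274.1]), 1.7, 539) (array([ 414.7, -272.2]), 0.6, 267) (array([ 414.6, -272.1]), 0.5, 260)
side (601, -274) (array([ 600.5, -276.5]), 1.7, 526) (array([ 600.8, -274.8]), 0.6, 259) (array([ 600.8, -274.7]), 0.5, 250)
side knob (array([448., 313.]), 0.9, 27) body (array([448.8, 314.1]), 1.5, 98)
tray [ 206  209  100   64 3588] [[ 429. -202.    7.]
 [ 698.   82.   16.]]
[573.1 -67.1 128.2] 23.007362006437972
```

Request:
{"name": "move_arm", "arguments": {"series": [{"linear":[0.655,-0.418,0]},{"linear":[0.655,-0.418,0]},{"linear":[0.655,-0.418,0]},{"linear":[0.655,-0.418,0]},{"linear":[0.655,-0.418,0]},{"linear":[0.655,-0.418,0]},{"linear":[0.655,-0.418,0]},{"linear":[0.655,-0.418,0]},{"linear":[0.655,-0.418,0]},{"linear":[0.655,-0.418,0]},{"linear":[0.655,-0.418,0.2]},{"linear":[0.655,-0.418,0.2]},{"linear":[0,0,0]},{"linear":[0,0,0]}], "grip": 1}}

```text
invalid input
```

View pics/wrist0.png

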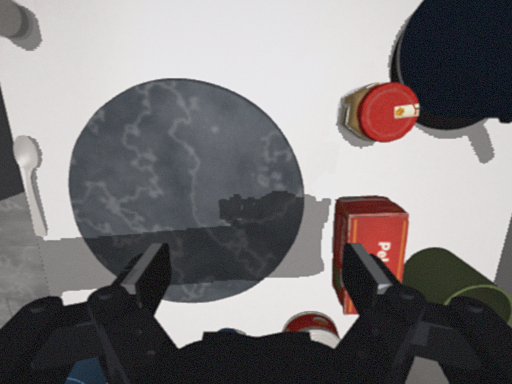

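```bash
cat >> h.py <<'E'
def tray(P,f):
    "edge by dark mask + depth; fit circle of radius 152.5 to the rim of the convex hull in xy"
    m=(f.astype(int).max(-1)<110)&(abs(P[...,2]-11)<5)&(abs(P[...,0]-560)<190)&(abs(P[...,1]+50)<190)
    m=cv2.morphologyEx(m.astype(np.uint8),cv2.MORPH_OPEN,np.ones((3,3)))
    n,l,st,_=cv2.connectedComponentsWithStats(m); l=l==1+st[1:,4].argmax()
    q=P[l][:,:2].astype(np.float32); h=cv2.convexHull(q)[:,0]
    s=least_squares(lambda c:np.hypot(h[:,0]-c[0],h[:,1]-c[1])-c[2],[560,-50,152],loss="soft_l1",f_scale=2)
    g=least_squares(lambda c:np.hypot(h[:,0]-c[0],h[:,1]-c[1])-152,[560,-50],loss="soft_l1",f_scale=2)
    return s.x.round(1),g.x.round(1),np.median(abs(g.fun)).round(1),len(h),h.min(0).round(),h.max(0).round()
E
python3 - <<'E'
from h import *
for n in("scene","side","wrist"):
    z=np.load(n+"0.npz"); print(n,tray(z["P"],z["f"]))
c=cap("wrist"); P=cloud(c); save(c,"w1.png"); print(c["s"]["position"],c["s"]["ee_rot"])
k=(450,314)
print("knob",circ(near(P,k,20,50,68),12,k),"body",circ(near(P,k,45,8,34),34,k),"top",near(P,k,20,60,80).mean(0))
E
```

```text
scene (array([555.7, -41.7, 149.4]), array([557.5, -42.1]), np.float64(2.8), 30, array([ 408., -191.], dtype=float32), array([708., 107.], dtype=float32))
side (array([555.1, -55.4, 149.9]), array([555.9, -56.3]), np.float64(1.5), 32, array([ 412., -208.], dtype=float32), array([704.,  94.], dtype=float32))
wrist (array([557.5, -48. , 152.7]), array([557.6, -48.1]), np.float64(0.9), 61, array([ 406., -199.], dtype=float32), array([711.,  99.], dtype=float32))
[ 6.49589072e+02 -4.39804136e-02  2.30488369e+02] [ 7.07099903e-01  7.07113281e-01 -5.47174471e-04 -4.84651184e-04]
knob (array([450., 314.]), nan, 0) body (array([450., 314.]), nan, 0) top [nan nan nan]
  return _methods._mean(a, axis=axis, dtype=dtype,
  ret = ret.dtype.type(ret / rcount)
<stdin>:6: RuntimeWarning: Mean of empty slice.
  ret = um.true_divide(
```

The wrist view shows the whole tray disc, with centre ≈(187,190) px, which works out to (557.5, −48). A spoon lies at (30,180). The move was refused, so I'll resend it with delta_rot in every row.

Request:
{"name": "move_arm", "arguments": {"series": [{"linear":[0.655,-0.418,0],"delta_rot":[0,0,0]},{"linear":[0.655,-0.418,0],"delta_rot":[0,0,0]},{"linear":[0.655,-0.418,0],"delta_rot":[0,0,0]},{"linear":[0.655,-0.418,0],"delta_rot":[0,0,0]},{"linear":[0.655,-0.418,0],"delta_rot":[0,0,0]},{"linear":[0.655,-0.418,0],"delta_rot":[0,0,0]},{"linear":[0.655,-0.418,0],"delta_rot":[0,0,0]},{"linear":[0.655,-0.418,0],"delta_rot":[0,0,0]},{"linear":[0.655,-0.418,0],"delta_rot":[0,0,0]},{"linear":[0.655,-0.418,0],"delta_rot":[0,0,0]},{"linear":[0.655,-0.418,0.2],"delta_rot":[0,0,0]},{"linear":[0.655,-0.418,0.2],"delta_rot":[0,0,0]},{"linear":[0,0,0],"delta_rot":[0,0,0]},{"linear":[0,0,0],"delta_rot":[0,0,0]}], "grip": 1}}

```text
t: 1.6
position: [448.9, 314.7, 215.1]
ee_rot: [0.706, 0.708, -0.0, 0.0]
wrist_force: [0.4, -1.7, -0.2]
opening: 1.004
grip_force: 0.0
```

```bash
python3 - <<'E'
from h import *
c=cap("wrist"); P=cloud(c); save(c,"w1.png"); print(c["s"]["t"],c["s"]["position"],c["s"]["ee_rot"])
k=(450,314)
print("knob",circ(near(P,k,20,50,68),12,k),"body",circ(near(P,k,45,8,34),34,k),"top",near(P,k,20,68,80).mean(0))
c=cap("side");P=cloud(c)
print("knob",circ(near(P,k,20,50,68),12,k),"body",circ(near(P,k,45,8,34),34,k),"top",near(P,k,20,68,80).mean(0))
E
```

```text
1.6 [448.88384553 314.68201241 215.06666418] [ 7.06440557e-01  7.07772283e-01 -3.11524256e-04  1.92215827e-04]
knob (array([451., 314.]), 0.1, 69) body (array([451. , 313.8]), 0.1, 91) top [451.03955067 314.84720047  72.18056983]
knob (array([448.4, 313.9]), 0.7, 25) body (array([448.5, 314.7]), 1.3, 95) top [448.2930321  308.60939847  72.66603943]
```

Request:
{"name": "move_arm", "arguments": {"series": [{"linear":[-0.02,0.05,0.7],"delta_rot":[0,0,0]},{"linear":[0,0,0.7],"delta_rot":[0,0,0]},{"linear":[0,0,0.7],"delta_rot":[0,0,0]},{"linear":[0,0,0.7],"delta_rot":[0,0,0]},{"linear":[0,0,0.7],"delta_rot":[0,0,0]},{"linear":[0,0,0.5],"delta_rot":[0,0,0]},{"linear":[0,0,0.28],"delta_rot":[0,0,0]},{"linear":[0,0,0],"delta_rot":[0,0,0]},{"linear":[0,0,0],"delta_rot":[0,0,0]}]}}

```text
t: 2.6
position: [452.3, 313.5, 45.0]
ee_rot: [0.707, 0.707, 0.001, 0.0]
wrist_force: [-1.2, 0.4, 0.7]
opening: 1.001
grip_force: 0.0
```

Request:
{"name": "move_arm", "arguments": {"series": [{"linear":[0,0,0],"delta_rot":[0,0,0]},{"linear":[0,0,0],"delta_rot":[0,0,0]},{"linear":[0,0,0],"delta_rot":[0,0,0]},{"linear":[0,0,0],"delta_rot":[0,0,0]},{"linear":[0,0,0],"delta_rot":[0,0,0]},{"linear":[0,0,0],"delta_rot":[0,0,0]},{"linear":[0,0,0],"delta_rot":[0,0,0]},{"linear":[0,0,0],"delta_rot":[0,0,0]},{"linear":[0,0,0],"delta_rot":[0,0,0]},{"linear":[0,0,0],"delta_rot":[0,0,0]}], "grip": 0.1, "newtons": 40}}

```text
t: 3.6
position: [451.8, 313.7, 44.6]
ee_rot: [0.707, 0.707, 0.0, 0.0]
wrist_force: [1.2, -0.4, 5.7]
opening: 0.265
grip_force: 39.5
```

Request:
{"name": "move_arm", "arguments": {"series": [{"linear":[0,0,-0.2],"delta_rot":[0,0,0]},{"linear":[0,0,-0.4],"delta_rot":[0,0,0]},{"linear":[0,0,-0.6],"delta_rot":[0,0,0]},{"linear":[0,0,-0.6],"delta_rot":[0,0,0]},{"linear":[-0.3,0.1,-0.4],"delta_rot":[0,0,0]},{"linear":[-0.7,0.2,0],"delta_rot":[0,0,0]},{"linear":[-0.8,0.23,0],"delta_rot":[0,0,0]},{"linear":[-0.8,0.23,0],"delta_rot":[0,0,0]},{"linear":[-0.8,0.23,0],"delta_rot":[0,0,0]},{"linear":[-0.8,0.23,0],"delta_rot":[0,0,0]},{"linear":[-0.8,0.23,0],"delta_rot":[0,0,0]},{"linear":[-0.8,0.23,0],"delta_rot":[0,0,0]},{"linear":[-0.8,0.23,0],"delta_rot":[0,0,0]},{"linear":[-0.8,0.23,0],"delta_rot":[0,0,0]},{"linear":[-0.8,0.23,0],"delta_rot":[0,0,0]},{"linear":[-0.6,0.2,0],"delta_rot":[0,0,0]},{"linear":[-0.25,0.06,0],"delta_rot":[0,0,0]},{"linear":[0,0,0],"delta_rot":[0,0,0]},{"linear":[0,0,0],"delta_rot":[0,0,0]}]}}

```text
t: 5.5
position: [555.8, -47.0, 131.7]
ee_rot: [0.707, 0.707, -0.0, -0.001]
wrist_force: [0.0, 0.2, -2.9]
opening: 0.266
grip_force: 39.6
```

Request:
{"name": "move_arm", "arguments": {"series": [{"linear":[-0.035,0.04,0.3],"delta_rot":[0,0,0]},{"linear":[0,0,0.5],"delta_rot":[0,0,0]},{"linear":[0,0,0.5],"delta_rot":[0,0,0]},{"linear":[0,0,0.3],"delta_rot":[0,0,0]},{"linear":[0,0,0.15],"delta_rot":[0,0,0]},{"linear":[0,0,0],"delta_rot":[0,0,0]},{"linear":[0,0,0.025],"delta_rot":[0,0,0]},{"linear":[0,0,0.025],"delta_rot":[0,0,0]},{"linear":[0,0,0.025],"delta_rot":[0,0,0]},{"linear":[0,0,0.025],"delta_rot":[0,0,0]},{"linear":[0,0,0],"delta_rot":[0,0,0]},{"linear":[0,0,0],"delta_rot":[0,0,0]}]}}

```text
t: 6.7
position: [558.2, -49.9, 58.2]
ee_rot: [0.707, 0.707, 0.0, 0.0]
wrist_force: [0.1, -0.5, -3.7]
opening: 0.263
grip_force: 39.6
```

Request:
{"name": "move_arm", "arguments": {"series": [{"linear":[0.03,0,0.02],"delta_rot":[0,0,0]},{"linear":[0,0,0.02],"delta_rot":[0,0,0]},{"linear":[0,0,0.015],"delta_rot":[0,0,0]},{"linear":[0,0,0.01],"delta_rot":[0,0,0]},{"linear":[0,0,0],"delta_rot":[0,0,0]},{"linear":[0,0,0],"delta_rot":[0,0,0]}]}}

```text
t: 7.3
position: [558.2, -48.6, 55.6]
ee_rot: [0.707, 0.707, 0.0, 0.0]
wrist_force: [-0.7, -0.1, -1.1]
opening: 0.266
grip_force: 39.8
```

Request:
{"name": "move_arm", "arguments": {"series": [{"linear":[0,0,0.012],"delta_rot":[0,0,0]},{"linear":[0,0,0],"delta_rot":[0,0,0]},{"linear":[0,0,0],"delta_rot":[0,0,0]}]}}

```text
t: 7.6
position: [558.4, -48.6, 55.5]
ee_rot: [0.707, 0.707, 0.0, 0.0]
wrist_force: [-1.2, 0.9, 1.8]
opening: 0.267
grip_force: 40.1
```

Request:
{"name": "move_arm", "arguments": {"series": [{"linear":[0,0,0],"delta_rot":[0,0,0]},{"linear":[0,0,0],"delta_rot":[0,0,0]},{"linear":[0,0,0],"delta_rot":[0,0,0]},{"linear":[0,0,0],"delta_rot":[0,0,0]},{"linear":[0,0,-0.3],"delta_rot":[0,0,0]},{"linear":[0,0,-0.7],"delta_rot":[0,0,0]},{"linear":[0,0,-0.9],"delta_rot":[0,0,0]},{"linear":[0,0,-0.9],"delta_rot":[0,0,0]},{"linear":[0,0,-0.9],"delta_rot":[0,0,0]},{"linear":[0,0,-0.6],"delta_rot":[0,0,0]},{"linear":[0,0,0],"delta_rot":[0,0,0]},{"linear":[0,0,0],"delta_rot":[0,0,0]}], "grip": 1}}

```text
t: 8.8
position: [558.4, -48.7, 228.1]
ee_rot: [0.707, 0.707, 0.001, 0.001]
wrist_force: [-0.5, 0.2, -0.9]
opening: 1.0
grip_force: 0.0
```

```bash
cat >> h.py <<'E'
def shift(dst):
    s=r.get_state(); d=np.array(dst)-s["position"]
    return (Rt.from_quat(s["ee_rot"]).as_matrix().T@d/40).round(3)
E
python3 - <<'E'
from h import *
c=cap("wrist"); P=cloud(c); k=(557,-48)
print(c["s"]["t"],c["s"]["position"],"knob",circ(near(P,k,25,62,79),12,k),"body",circ(near(P,k,50,19,45),34,k))
print(tray(P,c["frame"]))
for k in((415,-273),(601,-275)): 
    Q=near(P,k,50,165,185); print(len(Q))
c=cap("side"); P=cloud(c)
for k in((415,-273),(601,-275)): 
    Q=near(P,k,60,168,185); print(len(Q), Q.max(0),Q.min(0))
E
```

```text
8.8 [558.4084882  -48.65363982 228.06553974] knob (array([557.6, -48.3]), 0.1, 69) body (array([557.6, -48.5]), 0.1, 88)
(array([556.2, -48.8, 152.5]), array([556.4, -48.7]), np.float64(0.8), 87, array([ 406., -201.], dtype=float32), array([708., 104.], dtype=float32))
0
0
252 [ 446.8995411  -239.98385974  179.58962685] [ 381.628134   -307.65726683  168.02889929]
238 [ 633.44973295 -242.23291239  179.8392706 ] [ 567.6633399  -309.50538995  168.09973712]
```

Request:
{"name": "move_arm", "arguments": {"series": [{"linear":[-0.5,0.1,0],"delta_rot":[0,0,0]},{"linear":[-0.8,0.15,0],"delta_rot":[0,0,0]},{"linear":[-0.8,0.15,0],"delta_rot":[0,0,0]},{"linear":[-0.8,0.15,0],"delta_rot":[0,0,0]},{"linear":[-0.8,0.15,0],"delta_rot":[0,0,0]},{"linear":[-0.8,0.15,0],"delta_rot":[0,0,0]},{"linear":[-0.8,0.15,0],"delta_rot":[0,0,0]},{"linear":[-0.36,0.07,0],"delta_rot":[0,0,0]},{"linear":[0,0,0],"delta_rot":[0,0,0]},{"linear":[0,0,0],"delta_rot":[0,0,0]}]}}

```text
t: 9.9
position: [600.9, -273.1, 226.2]
ee_rot: [0.707, 0.708, 0.0, -0.001]
wrist_force: [0.2, -1.1, 0.6]
opening: 0.995
grip_force: 0.0
```

```bash
cat >> h.py <<'E'
def rim(P,k,z,tol=5):
    Q=near(P,k,55,z-tol,z+tol); o=Q[np.hypot(Q[:,0]-k[0],Q[:,1]-k[1])>15]
    if len(o)<8: return None
    return circ(o,31.5,k),np.median(o[:,2]).round(1),((o.max(0)+o.min(0))/2).round(1)[:2],np.ptp(o,axis=0).round(1)
E
python3 - <<'E'
from h import *
c=cap("wrist"); P=cloud(c); save(c,"w2.png"); k=(601,-275)
print(c["s"]["position"],rim(P,k,176))
E
```

```text
[ 600.91480561 -273.14919448  226.17679399] ((array([ 602.5, -273.7]), 0.8, 1451), np.float64(175.8), array([ 602.5, -274.4]), array([65.4, 65.9,  7.4]))
```

View pics/w2.png

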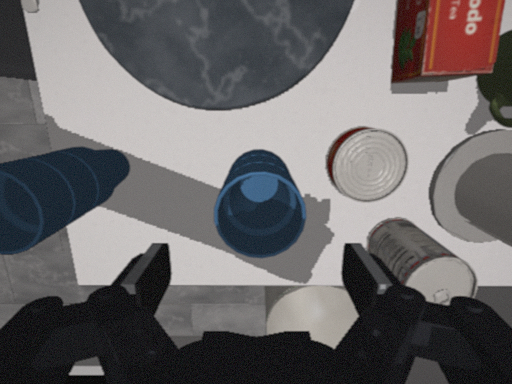

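Request:
{"name": "move_arm", "arguments": {"series": [{"linear":[-0.025,0.04,0.2],"delta_rot":[0,0,0]},{"linear":[0,0,0.5],"delta_rot":[0,0,0]},{"linear":[0,0,0.6],"delta_rot":[0,0,0]},{"linear":[0,0,0.5],"delta_rot":[0,0,0]},{"linear":[0,0,0.3],"delta_rot":[0,0,0]},{"linear":[0,0,0.13],"delta_rot":[0,0,0]},{"linear":[0,0,0],"delta_rot":[0,0,0]},{"linear":[0,0,0],"delta_rot":[0,0,0]}]}}

```text
t: 10.75
position: [603.3, -276.1, 138.9]
ee_rot: [0.707, 0.707, 0.0, 0.001]
wrist_force: [-0.0, 0.1, 0.5]
opening: 1.004
grip_force: 0.0
```

Request:
{"name": "move_arm", "arguments": {"series": [{"linear":[0,0,0],"delta_rot":[0,0,0]},{"linear":[0,0,0],"delta_rot":[0,0,0]},{"linear":[0,0,0],"delta_rot":[0,0,0]},{"linear":[0,0,0],"delta_rot":[0,0,0]},{"linear":[0,0,0],"delta_rot":[0,0,0]},{"linear":[0,0,0],"delta_rot":[0,0,0]}], "grip": 0.65, "newtons": 25}}

```text
t: 11.35
position: [603.4, -276.4, 139.4]
ee_rot: [0.707, 0.707, 0.001, 0.001]
wrist_force: [-0.3, 0.3, 4.7]
opening: 0.781
grip_force: 28.3
```

Request:
{"name": "move_arm", "arguments": {"series": [{"linear":[0,0,-0.1],"delta_rot":[0,0,0]},{"linear":[0,0,-0.15],"delta_rot":[0,0,0]},{"linear":[0,0,-0.2],"delta_rot":[0,0,0]},{"linear":[0,0,-0.25],"delta_rot":[0,0,0]},{"linear":[0,0,-0.25],"delta_rot":[0,0,0]},{"linear":[0,0,-0.25],"delta_rot":[0,0,0]},{"linear":[0,0,-0.25],"delta_rot":[0,0,0]},{"linear":[0,0,-0.25],"delta_rot":[0,0,0]},{"linear":[0,0,-0.25],"delta_rot":[0,0,0]},{"linear":[0,0,0],"delta_rot":[0,0,0]},{"linear":[0,0,0],"delta_rot":[0,0,0]}]}}

```text
t: 12.45
position: [602.6, -276.1, 216.0]
ee_rot: [0.707, 0.707, 0.0, 0.0]
wrist_force: [0.4, -0.2, -1.6]
opening: 0.772
grip_force: 28.2
```

```bash
python3 - <<'E'
from h import *
c=cap("side"); P=cloud(c); save(c,"s3.png"); k=(601,-275); s=c["s"];print(s["position"],s["wrist_force"],Rt.from_quat(s["ee_rot"]).as_euler("xyz",degrees=True))
for z0,z1 in((30,60),(67,97),(105,134),(140,150),(155,185),(190,215),(222,252)): print(z0,z1,circ(near(P,k,60,z0,z1),33,k) if len(near(P,k,60,z0,z1)) else None)
E
```

```text
[ 602.60270483 -276.06340612  216.01879621] [ 0.42925468 -0.21827946 -1.64750227] [1.79982708e+02 6.00594471e-03 8.99999136e+01]
30 60 (array([ 602.8, -267.4]), 1.3, 151)
67 97 (array([ 600.8, -274.7]), 0.6, 257)
105 134 (array([ 600.6, -275.8]), 1.4, 393)
140 150 (array([ 600.9, -275.2]), 0.9, 14)
155 185 (array([ 603.1, -264.2]), 1.5, 175)
190 215 (array([ 601.6, -267.8]), 1.1, 172)
222 252 (array([ 599.3, -276.3]), 2.0, 695)
```

View pics/s3.png

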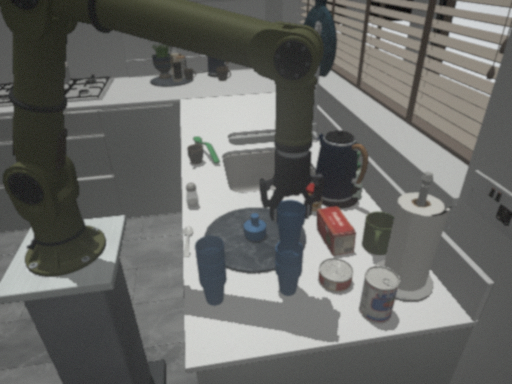

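One beaker came free cleanly. Two are left in stack B at (289,270), and the pot is on the tray at (256,232). Carrying this one to slot 1.

Request:
{"name": "move_arm", "arguments": {"series": [{"linear":[0.5,0.09,0],"delta_rot":[0,0,0]},{"linear":[0.85,0.15,0],"delta_rot":[0,0,0]},{"linear":[0.85,0.15,0],"delta_rot":[0,0,0]},{"linear":[0.85,0.15,0],"delta_rot":[0,0,0]},{"linear":[0.85,0.15,0],"delta_rot":[0,0,0]},{"linear":[0.85,0.15,0],"delta_rot":[0,0,0]},{"linear":[0.85,0.15,0],"delta_rot":[0,0,0]},{"linear":[0.85,0.15,0],"delta_rot":[0,0,0]},{"linear":[0.56,0.11,0],"delta_rot":[0,0,0]},{"linear":[0,0,0],"delta_rot":[0,0,0]},{"linear":[0,0,0.3],"delta_rot":[0,0,0]},{"linear":[0,0,0.6],"delta_rot":[0,0,0]},{"linear":[0,0,0.6],"delta_rot":[0,0,0]},{"linear":[0,0,0.6],"delta_rot":[0,0,0]},{"linear":[0,0,0.6],"delta_rot":[0,0,0]},{"linear":[0,0,0.4],"delta_rot":[0,0,0]},{"linear":[0,0,0.15],"delta_rot":[0,0,0]},{"linear":[0,0,0],"delta_rot":[0,0,0]},{"linear":[0,0,0],"delta_rot":[0,0,0]}]}}

```text
t: 14.4
position: [653.4, 4.0, 86.9]
ee_rot: [0.707, 0.707, 0.001, 0.001]
wrist_force: [0.1, -0.2, -0.8]
opening: 0.772
grip_force: 28.3
```

Request:
{"name": "move_arm", "arguments": {"series": [{"linear":[0,0,0.1],"delta_rot":[0,0,0]},{"linear":[0,0,0.08],"delta_rot":[0,0,0]},{"linear":[0,0,0.04],"delta_rot":[0,0,0]},{"linear":[0,0,0.03],"delta_rot":[0,0,0]},{"linear":[0,0,0.02],"delta_rot":[0,0,0]},{"linear":[0,0,0],"delta_rot":[0,0,0]},{"linear":[0,0,0],"delta_rot":[0,0,0]}]}}

```text
t: 15.1
position: [652.6, 4.4, 75.1]
ee_rot: [0.707, 0.707, 0.0, 0.0]
wrist_force: [0.1, -0.2, -2.2]
opening: 0.771
grip_force: 28.3
```

Request:
{"name": "move_arm", "arguments": {"series": [{"linear":[0,0,0.015],"delta_rot":[0,0,0]},{"linear":[0,0,0.015],"delta_rot":[0,0,0]},{"linear":[0,0,0],"delta_rot":[0,0,0]},{"linear":[0,0,0],"delta_rot":[0,0,0]}]}}

```text
t: 15.5
position: [652.8, 4.4, 74.4]
ee_rot: [0.707, 0.707, 0.0, 0.0]
wrist_force: [-1.7, -0.5, 4.0]
opening: 0.775
grip_force: 28.6
```

Request:
{"name": "move_arm", "arguments": {"series": [{"linear":[0,0,0],"delta_rot":[0,0,0]},{"linear":[0,0,0],"delta_rot":[0,0,0]},{"linear":[0,0,0],"delta_rot":[0,0,0]},{"linear":[0,0,-0.2],"delta_rot":[0,0,0]},{"linear":[0,0,-0.5],"delta_rot":[0,0,0]},{"linear":[0,0,-0.8],"delta_rot":[0,0,0]},{"linear":[0,0,-0.8],"delta_rot":[0,0,0]},{"linear":[0,0,-0.85],"delta_rot":[0,0,0]},{"linear":[-0.5,-0.09,0],"delta_rot":[0,0,0]},{"linear":[-0.85,-0.15,0],"delta_rot":[0,0,0]},{"linear":[-0.85,-0.15,0],"delta_rot":[0,0,0]},{"linear":[-0.85,-0.15,0],"delta_rot":[0,0,0]},{"linear":[-0.85,-0.15,0],"delta_rot":[0,0,0]},{"linear":[-0.85,-0.15,0],"delta_rot":[0,0,0]},{"linear":[-0.85,-0.15,0],"delta_rot":[0,0,0]},{"linear":[-0.85,-0.15,0],"delta_rot":[0,0,0]},{"linear":[-0.52,-0.11,0],"delta_rot":[0,0,0]},{"linear":[0,0,0],"delta_rot":[0,0,0]},{"linear":[0,0,0],"delta_rot":[0,0,0]}], "grip": 1}}

```text
t: 17.4
position: [602.7, -274.2, 200.2]
ee_rot: [0.707, 0.707, 0.0, 0.0]
wrist_force: [0.2, -0.2, -0.9]
opening: 1.0
grip_force: 0.0
```

```bash
cat > look.py <<'E'
from h import *
import sys
k=(float(sys.argv[1]),float(sys.argv[2])); z=float(sys.argv[3])
c=cap("wrist"); P=cloud(c); s=c["s"]; R=rim(P,k,z); print(s["t"].__round__(1),s["position"].round(1),R)
if R: print("shift to TCP rim-38:",shift([*R[0][0],R[1]-38]))
c=cap("side"); P=cloud(c); q=(557.5,-48.5); print("pot knob side",circ(near(P,q,70,62,79),12,q))
T=P[(abs(P[...,2]-111)<5)&(np.hypot(P[...,0]-q[0],P[...,1]-q[1])<160)]
for a in range(30,390,60):
    e=np.array(q)+110*np.array([np.cos(np.radians(a)),np.sin(np.radians(a))]); Q=near(P,e,48,76,108)
    if len(Q)>60: print(a,e.round(1),circ(Q,33,e))
E
python3 look.py 602.5 -274.2 138
```

```text
17.4 [ 602.7 -274.2  200.2] ((array([ 602.6, -273.8]), 0.8, 1282), np.float64(137.8), array([ 602.8, -274. ]), array([65.3, 65. ,  6.9]))
shift to TCP rim-38: [-0.027 -0.018  2.509]
pot knob side (array([527.8, -78.7]), 2.1, 37)
30 [652.8   6.5] (array([649.6,   6.6]), 1.0, 103)
```

```bash
cat > pot.py <<'E'
from h import *
for n in("side","scene"):
    c=cap(n); P=cloud(c); save(c,n+"_p.png"); f=c["frame"].astype(int)
    m=(P[...,2]>18)&(P[...,2]<90)&(np.hypot(P[...,0]-557.5,P[...,1]+48.5)<115)
    nn,l,st,_=cv2.connectedComponentsWithStats(m.astype(np.uint8))
    for i in range(1,nn):
        if st[i,4]<40: continue
        Q=P[l==i]; print(n,st[i],Q.mean(0).round(),Q.min(0).round(),Q.max(0).round())
E
python3 pot.py
```

```text
side [273 205  17  19 242] [644. -16.  54.] [624. -29.  19.] [669.   6.  89.]
side [236 216  23  27 463] [531. -75.  50.] [499. -96.  18.] [566. -30.  86.]
scene [272 169  16  19 220] [531. -43.  48.] [500. -84.  18.] [572. -20.  85.]
scene [247 170   9  17  78] [631.  20.  57.] [620.  -5.  18.] [647.  35.  89.]
```

```bash
python3 -c "
import cv2
a=cv2.imread('pics/side_p.png')[170:310,170:380];cv2.imwrite('pics/sp.png',cv2.resize(a,None,fx=3.5,fy=3.5))"
```

```text
(no output)
```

View pics/sp.png

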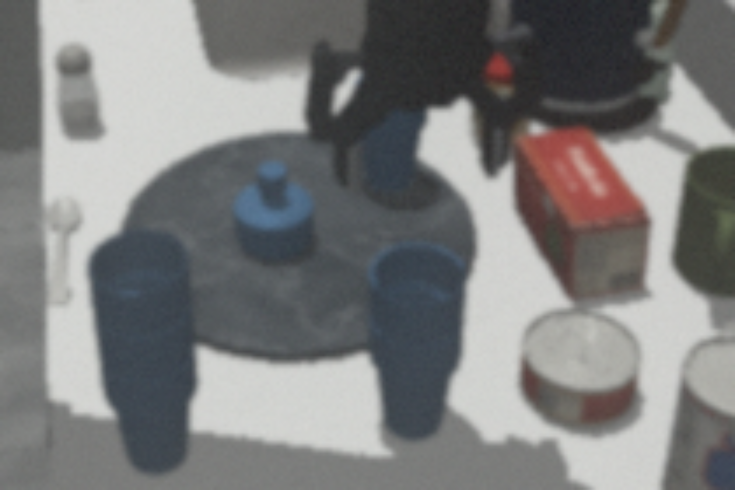

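The pot has been knocked: its knob is at ≈(271,178) in the crop, which puts it about 28 mm off centre. The beaker at (390,150) stands well. I'll put the pot back now.

Request:
{"name": "move_arm", "arguments": {"series": [{"linear":[0.5,-0.17,0],"delta_rot":[0,0,0]},{"linear":[0.8,-0.26,0],"delta_rot":[0,0,0]},{"linear":[0.8,-0.26,0],"delta_rot":[0,0,0]},{"linear":[0.8,-0.26,0],"delta_rot":[0,0,0]},{"linear":[0.8,-0.26,0],"delta_rot":[0,0,0]},{"linear":[0.8,-0.26,0],"delta_rot":[0,0,0]},{"linear":[0.5,-0.17,0],"delta_rot":[0,0,0]},{"linear":[0.25,-0.1,0],"delta_rot":[0,0,0]},{"linear":[0,0,0],"delta_rot":[0,0,0]},{"linear":[0,0,0],"delta_rot":[0,0,0]}]}}

```text
t: 18.6
position: [533.3, -65.4, 200.0]
ee_rot: [0.707, 0.707, -0.0, 0.001]
wrist_force: [0.5, 0.2, -0.7]
opening: 0.998
grip_force: 0.0
```

```bash
cat > potw.py <<'E'
from h import *
c=cap("wrist"); P=cloud(c); s=c["s"]; print(round(s["t"],1),s["position"].round(1))
q=(540,-60); Q=near(P,q,60,80,90); k=np.median(Q[:,:2],0); print(k)
a=circ(near(P,k,22,62,79),12,k)
print("knob",a,"body",circ(near(P,k,50,19,45),34,k),"shift",shift([*a[0],55.5]))
print(tray(P,c["frame"]))
k=(652.8,6.5); print(rim(P,k,111))
E
python3 potw.py
```

```text
18.6 [533.3 -65.4 200. ]
[534.86576009 -58.52841644]
knob (array([535.2, -59.2]), 0.1, 82) body (array([535.2, -59.5]), 0.1, 95) shift [0.17  0.045 3.611]
(array([556.9, -48.6, 152.5]), array([556.9, -48.4]), np.float64(0.8), 77, array([ 406., -201.], dtype=float32), array([710., 104.], dtype=float32))
((array([650.9,   6.3]), 0.7, 1505), np.float64(110.7), array([651.9,   6.2]), array([66.6, 64.8,  7.8]))
```

Request:
{"name": "move_arm", "arguments": {"series": [{"linear":[0.155,0.047,0.3],"delta_rot":[0,0,0]},{"linear":[0,0,0.7],"delta_rot":[0,0,0]},{"linear":[0,0,0.7],"delta_rot":[0,0,0]},{"linear":[0,0,0.7],"delta_rot":[0,0,0]},{"linear":[0,0,0.7],"delta_rot":[0,0,0]},{"linear":[0,0,0.4],"delta_rot":[0,0,0]},{"linear":[0,0,0.1],"delta_rot":[0,0,0]},{"linear":[0,0,0],"delta_rot":[0,0,0]},{"linear":[0,0,0],"delta_rot":[0,0,0]}]}}

```text
t: 19.55
position: [535.6, -58.5, 56.5]
ee_rot: [0.707, 0.707, 0.0, 0.001]
wrist_force: [0.3, 0.3, 0.6]
opening: 0.994
grip_force: 0.0
```

Request:
{"name": "move_arm", "arguments": {"series": [{"linear":[0,0,0],"delta_rot":[0,0,0]},{"linear":[0,0,0],"delta_rot":[0,0,0]},{"linear":[0,0,0],"delta_rot":[0,0,0]},{"linear":[0,0,0],"delta_rot":[0,0,0]},{"linear":[0,0,0],"delta_rot":[0,0,0]},{"linear":[0,0,0],"delta_rot":[0,0,0]},{"linear":[0,0,0],"delta_rot":[0,0,0]},{"linear":[0,0,0],"delta_rot":[0,0,0]},{"linear":[0,0,0],"delta_rot":[0,0,0]}], "grip": 0.1, "newtons": 40}}

```text
t: 20.45
position: [535.4, -58.2, 56.3]
ee_rot: [0.707, 0.707, 0.0, 0.0]
wrist_force: [0.6, 0.6, 3.3]
opening: 0.262
grip_force: 39.3
```

Request:
{"name": "move_arm", "arguments": {"series": [{"linear":[0,0,-0.15],"delta_rot":[0,0,0]},{"linear":[0,0,-0.2],"delta_rot":[0,0,0]},{"linear":[0.1,0.2,0],"delta_rot":[0,0,0]},{"linear":[0.1,0.2,0],"delta_rot":[0,0,0]},{"linear":[0.07,0.15,0],"delta_rot":[0,0,0]},{"linear":[0,0,0],"delta_rot":[0,0,0]},{"linear":[0,0,0.15],"delta_rot":[0,0,0]},{"linear":[0,0,0.1],"delta_rot":[0,0,0]},{"linear":[0,0,0.04],"delta_rot":[0,0,0]},{"linear":[0,0,0.02],"delta_rot":[0,0,0]},{"linear":[0,0,0],"delta_rot":[0,0,0]},{"linear":[0,0,0],"delta_rot":[0,0,0]}]}}

```text
t: 21.65
position: [557.0, -47.5, 57.6]
ee_rot: [0.707, 0.707, 0.0, 0.0]
wrist_force: [-0.8, 0.6, -2.0]
opening: 0.266
grip_force: 39.5
```

Request:
{"name": "move_arm", "arguments": {"series": [{"linear":[0,0,0.015],"delta_rot":[0,0,0]},{"linear":[0,0,0.015],"delta_rot":[0,0,0]},{"linear":[0,0,0.01],"delta_rot":[0,0,0]},{"linear":[0,0,0],"delta_rot":[0,0,0]},{"linear":[0,0,0],"delta_rot":[0,0,0]}]}}

```text
t: 22.15
position: [557.1, -47.4, 56.3]
ee_rot: [0.707, 0.707, 0.0, 0.0]
wrist_force: [-0.4, 0.1, 1.6]
opening: 0.266
grip_force: 39.8
```

Request:
{"name": "move_arm", "arguments": {"series": [{"linear":[0,0,0],"delta_rot":[0,0,0]},{"linear":[0,0,0],"delta_rot":[0,0,0]},{"linear":[0,0,0],"delta_rot":[0,0,0]},{"linear":[0,0,0],"delta_rot":[0,0,0]},{"linear":[0,0,-0.3],"delta_rot":[0,0,0]},{"linear":[0,0,-0.7],"delta_rot":[0,0,0]},{"linear":[0,0,-0.9],"delta_rot":[0,0,0]},{"linear":[0,0,-0.9],"delta_rot":[0,0,0]},{"linear":[0,0,-0.8],"delta_rot":[0,0,0]},{"linear":[-0.5,0.12,0],"delta_rot":[0,0,0]},{"linear":[-0.8,0.16,0],"delta_rot":[0,0,0]},{"linear":[-0.8,0.16,0],"delta_rot":[0,0,0]},{"linear":[-0.8,0.16,0],"delta_rot":[0,0,0]},{"linear":[-0.8,0.16,0],"delta_rot":[0,0,0]},{"linear":[-0.8,0.16,0],"delta_rot":[0,0,0]},{"linear":[-0.8,0.16,0],"delta_rot":[0,0,0]},{"linear":[-0.36,0.06,0],"delta_rot":[0,0,0]},{"linear":[0,0,0],"delta_rot":[0,0,0]},{"linear":[0,0,0],"delta_rot":[0,0,0]}], "grip": 1}}

```text
t: 24.05
position: [602.7, -272.0, 200.0]
ee_rot: [0.707, 0.708, 0.001, -0.001]
wrist_force: [-0.0, 1.2, -0.3]
opening: 1.006
grip_force: 0.0
```

```bash
python3 look.py 602.5 -274.2 138
```

```text
24.1 [ 602.7 -272.   200. ] ((array([ 602.5, -273.7]), 0.8, 1290), np.float64(137.8), array([ 602.6, -274.2]), array([65.3, 65.4,  7.5]))
shift to TCP rim-38: [-0.064 -0.01   2.507]
pot knob side (array([554.8, -48.4]), 0.5, 35)
30 [652.8   6.5] (array([650.2,   6.5]), 0.8, 111)
```

Request:
{"name": "move_arm", "arguments": {"series": [{"linear":[-0.05,0,0.2],"delta_rot":[0,0,0]},{"linear":[0,0,0.6],"delta_rot":[0,0,0]},{"linear":[0,0,0.6],"delta_rot":[0,0,0]},{"linear":[0,0,0.6],"delta_rot":[0,0,0]},{"linear":[0,0,0.35],"delta_rot":[0,0,0]},{"linear":[0,0,0.15],"delta_rot":[0,0,0]},{"linear":[0,0,0],"delta_rot":[0,0,0]},{"linear":[0,0,0],"delta_rot":[0,0,0]}]}}

```text
t: 24.95
position: [603.2, -276.0, 101.0]
ee_rot: [0.707, 0.707, 0.0, 0.001]
wrist_force: [0.3, 1.0, -0.2]
opening: 1.0
grip_force: 0.0
```

Request:
{"name": "move_arm", "arguments": {"series": [{"linear":[0,0,0],"delta_rot":[0,0,0]},{"linear":[0,0,0],"delta_rot":[0,0,0]},{"linear":[0,0,0],"delta_rot":[0,0,0]},{"linear":[0,0,0],"delta_rot":[0,0,0]},{"linear":[0,0,0],"delta_rot":[0,0,0]},{"linear":[0,0,0],"delta_rot":[0,0,0]}], "grip": 0.65, "newtons": 25}}

```text
t: 25.55
position: [603.4, -276.2, 101.6]
ee_rot: [0.707, 0.707, 0.001, 0.001]
wrist_force: [-1.3, 0.4, 5.9]
opening: 0.772
grip_force: 28.3
```

Request:
{"name": "move_arm", "arguments": {"series": [{"linear":[0,0,-0.1],"delta_rot":[0,0,0]},{"linear":[0,0,-0.15],"delta_rot":[0,0,0]},{"linear":[0,0,-0.2],"delta_rot":[0,0,0]},{"linear":[0,0,-0.25],"delta_rot":[0,0,0]},{"linear":[0,0,-0.25],"delta_rot":[0,0,0]},{"linear":[0,0,-0.25],"delta_rot":[0,0,0]},{"linear":[0,0,-0.25],"delta_rot":[0,0,0]},{"linear":[0,0,-0.25],"delta_rot":[0,0,0]},{"linear":[0,0,-0.4],"delta_rot":[0,0,0]},{"linear":[0,0,-0.5],"delta_rot":[0,0,0]},{"linear":[0,0,-0.3],"delta_rot":[0,0,0]},{"linear":[0,0,0],"delta_rot":[0,0,0]}]}}

```text
t: 26.75
position: [603.7, -276.4, 218.9]
ee_rot: [0.707, 0.707, 0.001, 0.002]
wrist_force: [-0.2, -0.2, -1.3]
opening: 0.772
grip_force: 28.3
```

```bash
cat > chk.py <<'E'
from h import *
import sys
k=(float(sys.argv[1]),float(sys.argv[2]))
c=cap("side"); P=cloud(c); s=c["s"]; print(round(s["t"],1),s["position"].round(1))
Q=near(P,k,38,20,s["position"][2]+45); print("zhist",np.histogram(Q[:,2],np.arange(20,280,20))[0])
for z0,z1 in((67,97),(105,134)):
    Q=near(P,k,60,z0,z1)
    if len(Q)>40: print(z0,circ(Q,33,k))
q=(557.2,-48.5); print("pot knob side",circ(near(P,q,60,62,79),12,q))
E
python3 chk.py 602 -274
```

```text
26.8 [ 603.7 -276.4  218.9]
zhist [ 96 129 260 318  80   0  12 118 130 137 354 420]
67 (array([ 600.4, -276.4]), 1.6, 473)
pot knob side (array([554.4, -49.1]), 0.8, 34)
```

Request:
{"name": "move_arm", "arguments": {"series": [{"linear":[0.5,-0.07,0],"delta_rot":[0,0,0]},{"linear":[0.85,-0.12,0],"delta_rot":[0,0,0]},{"linear":[0.85,-0.12,0],"delta_rot":[0,0,0]},{"linear":[0.85,-0.12,0],"delta_rot":[0,0,0]},{"linear":[0.85,-0.12,0],"delta_rot":[0,0,0]},{"linear":[0.85,-0.12,0],"delta_rot":[0,0,0]},{"linear":[0.85,-0.12,0],"delta_rot":[0,0,0]},{"linear":[0.85,-0.12,0],"delta_rot":[0,0,0]},{"linear":[0.85,-0.12,0],"delta_rot":[0,0,0]},{"linear":[0.7,-0.1,0],"delta_rot":[0,0,0]},{"linear":[0.4,-0.05,0],"delta_rot":[0,0,0]},{"linear":[0,0,0],"delta_rot":[0,0,0]},{"linear":[0,0,0.4],"delta_rot":[0,0,0]},{"linear":[0,0,0.7],"delta_rot":[0,0,0]},{"linear":[0,0,0.7],"delta_rot":[0,0,0]},{"linear":[0,0,0.7],"delta_rot":[0,0,0]},{"linear":[0,0,0.5],"delta_rot":[0,0,0]},{"linear":[0,0,0.25],"delta_rot":[0,0,0]},{"linear":[0,0,0],"delta_rot":[0,0,0]},{"linear":[0,0,0],"delta_rot":[0,0,0]}]}}

```text
t: 28.8
position: [555.7, 59.7, 86.5]
ee_rot: [0.707, 0.707, 0.0, 0.0]
wrist_force: [0.4, -0.1, -0.8]
opening: 0.776
grip_force: 28.4
```

Request:
{"name": "move_arm", "arguments": {"series": [{"linear":[0,0.03,0.1],"delta_rot":[0,0,0]},{"linear":[0,0,0.08],"delta_rot":[0,0,0]},{"linear":[0,0,0.04],"delta_rot":[0,0,0]},{"linear":[0,0,0.03],"delta_rot":[0,0,0]},{"linear":[0,0,0.015],"delta_rot":[0,0,0]},{"linear":[0,0,0],"delta_rot":[0,0,0]},{"linear":[0,0,0],"delta_rot":[0,0,0]}]}}

```text
t: 29.5
position: [556.5, 60.2, 75.3]
ee_rot: [0.707, 0.707, 0.0, 0.0]
wrist_force: [0.9, -0.8, -1.7]
opening: 0.77
grip_force: 28.4
```

Request:
{"name": "move_arm", "arguments": {"series": [{"linear":[0,0,0.015],"delta_rot":[0,0,0]},{"linear":[0,0,0.01],"delta_rot":[0,0,0]},{"linear":[0,0,0],"delta_rot":[0,0,0]},{"linear":[0,0,0],"delta_rot":[0,0,0]}]}}

```text
t: 29.9
position: [556.6, 60.2, 74.5]
ee_rot: [0.707, 0.707, 0.0, 0.0]
wrist_force: [-1.2, 0.6, 1.9]
opening: 0.772
grip_force: 28.6
```

Request:
{"name": "move_arm", "arguments": {"series": [{"linear":[0,0,0],"delta_rot":[0,0,0]},{"linear":[0,0,0],"delta_rot":[0,0,0]},{"linear":[0,0,0],"delta_rot":[0,0,0]},{"linear":[0,0,-0.2],"delta_rot":[0,0,0]},{"linear":[0,0,-0.5],"delta_rot":[0,0,0]},{"linear":[0,0,-0.8],"delta_rot":[0,0,0]},{"linear":[0,0,-0.8],"delta_rot":[0,0,0]},{"linear":[0,0,-0.3],"delta_rot":[0,0,0]},{"linear":[-0.5,0.07,0],"delta_rot":[0,0,0]},{"linear":[-0.85,0.12,0],"delta_rot":[0,0,0]},{"linear":[-0.85,0.12,0],"delta_rot":[0,0,0]},{"linear":[-0.85,0.12,0],"delta_rot":[0,0,0]},{"linear":[-0.85,0.12,0],"delta_rot":[0,0,0]},{"linear":[-0.85,0.12,0],"delta_rot":[0,0,0]},{"linear":[-0.85,0.12,0],"delta_rot":[0,0,0]},{"linear":[-0.85,0.12,0],"delta_rot":[0,0,0]},{"linear":[-0.85,0.12,0],"delta_rot":[0,0,0]},{"linear":[-0.65,0.09,0],"delta_rot":[0,0,0]},{"linear":[-0.35,0.03,0],"delta_rot":[0,0,0]},{"linear":[0,0,0],"delta_rot":[0,0,0]}], "grip": 1}}

```text
t: 31.9
position: [601.6, -274.2, 177.6]
ee_rot: [0.708, 0.706, -0.001, -0.0]
wrist_force: [-0.3, -0.1, -0.4]
opening: 1.001
grip_force: 0.0
```

```bash
python3 look.py 602.5 -274.2 100
```

```text
31.9 [ 601.6 -274.2  177.6] ((array([ 602.5, -273.7]), 0.8, 1127), np.float64(99.8), array([ 602.2, -274.3]), array([65.1, 65.6,  7.3]))
shift to TCP rim-38: [-0.052  0.013  2.897]
pot knob side (array([554.3, -48.6]), 1.1, 34)
90 [557.5  61.5] (array([553.3,  60.3]), 1.7, 287)
```

Request:
{"name": "move_arm", "arguments": {"series": [{"linear":[-0.02,0.02,0.3],"delta_rot":[0,0,0]},{"linear":[0,0,0.7],"delta_rot":[0,0,0]},{"linear":[0,0,0.7],"delta_rot":[0,0,0]},{"linear":[0,0,0.7],"delta_rot":[0,0,0]},{"linear":[0,0,0.35],"delta_rot":[0,0,0]},{"linear":[0,0,0.13],"delta_rot":[0,0,0]},{"linear":[0,0,0],"delta_rot":[0,0,0]},{"linear":[0,0,0],"delta_rot":[0,0,0]}]}}

```text
t: 32.8
position: [604.3, -272.7, 64.5]
ee_rot: [0.707, 0.707, 0.001, 0.001]
wrist_force: [0.6, 0.0, 0.9]
opening: 1.003
grip_force: 0.0
```

Request:
{"name": "move_arm", "arguments": {"series": [{"linear":[0,0,0],"delta_rot":[0,0,0]},{"linear":[0,0,0],"delta_rot":[0,0,0]},{"linear":[0,0,0],"delta_rot":[0,0,0]},{"linear":[0,0,0],"delta_rot":[0,0,0]},{"linear":[0,0,0],"delta_rot":[0,0,0]},{"linear":[0,0,0],"delta_rot":[0,0,0]}], "grip": 0.65, "newtons": 25}}

```text
t: 33.4
position: [604.1, -273.1, 64.9]
ee_rot: [0.707, 0.707, 0.0, 0.001]
wrist_force: [-1.8, 0.2, 6.1]
opening: 0.77
grip_force: 27.9
```

Request:
{"name": "move_arm", "arguments": {"series": [{"linear":[0,0,-0.2],"delta_rot":[0,0,0]},{"linear":[0,0,-0.6],"delta_rot":[0,0,0]},{"linear":[0,0,-0.8],"delta_rot":[0,0,0]},{"linear":[0,0,-0.6],"delta_rot":[0,0,0]},{"linear":[0.4,0.1,0],"delta_rot":[0,0,0]},{"linear":[0.8,0.22,0],"delta_rot":[0,0,0]},{"linear":[0.8,0.23,0],"delta_rot":[0,0,0]},{"linear":[0.8,0.23,0],"delta_rot":[0,0,0]},{"linear":[0.7,0.2,0],"delta_rot":[0,0,0]},{"linear":[0.5,0.15,0],"delta_rot":[0,0,0]},{"linear":[0.26,0.07,0],"delta_rot":[0,0,0]},{"linear":[0,0,0],"delta_rot":[0,0,0]},{"linear":[0,0,0.3],"delta_rot":[0,0,0]},{"linear":[0,0,0.5],"delta_rot":[0,0,0]},{"linear":[0,0,0.5],"delta_rot":[0,0,0]},{"linear":[0,0,0.3],"delta_rot":[0,0,0]},{"linear":[0,0,0],"delta_rot":[0,0,0]},{"linear":[0,0,0],"delta_rot":[0,0,0]}]}}

```text
t: 35.2
position: [651.2, -103.3, 87.1]
ee_rot: [0.708, 0.707, -0.0, 0.0]
wrist_force: [0.3, -0.2, -0.8]
opening: 0.769
grip_force: 28.4
```

Request:
{"name": "move_arm", "arguments": {"series": [{"linear":[0,0.02,0.1],"delta_rot":[0,0,0]},{"linear":[0,0,0.08],"delta_rot":[0,0,0]},{"linear":[0,0,0.04],"delta_rot":[0,0,0]},{"linear":[0,0,0.03],"delta_rot":[0,0,0]},{"linear":[0,0,0],"delta_rot":[0,0,0]},{"linear":[0,0,0],"delta_rot":[0,0,0]}]}}

```text
t: 35.8
position: [652.2, -102.2, 77.2]
ee_rot: [0.707, 0.707, 0.0, 0.0]
wrist_force: [-0.1, -0.9, -0.8]
opening: 0.769
grip_force: 28.4
```

Request:
{"name": "move_arm", "arguments": {"series": [{"linear":[0,0,0.015],"delta_rot":[0,0,0]},{"linear":[0,0,0.01],"delta_rot":[0,0,0]},{"linear":[0,0,0],"delta_rot":[0,0,0]},{"linear":[0,0,0],"delta_rot":[0,0,0]}]}}

```text
t: 36.2
position: [652.0, -102.2, 76.0]
ee_rot: [0.707, 0.707, -0.0, 0.0]
wrist_force: [0.4, 0.2, -1.2]
opening: 0.765
grip_force: 28.4
```

Request:
{"name": "move_arm", "arguments": {"series": [{"linear":[0,0,0.012],"delta_rot":[0,0,0]},{"linear":[0,0,0.012],"delta_rot":[0,0,0]},{"linear":[0,0,0],"delta_rot":[0,0,0]},{"linear":[0,0,0],"delta_rot":[0,0,0]}]}}

```text
t: 36.6
position: [652.2, -102.2, 75.9]
ee_rot: [0.707, 0.707, 0.0, 0.0]
wrist_force: [-2.5, 1.3, 5.9]
opening: 0.767
grip_force: 29.0
```

Request:
{"name": "move_arm", "arguments": {"series": [{"linear":[0,0,0],"delta_rot":[0,0,0]},{"linear":[0,0,0],"delta_rot":[0,0,0]},{"linear":[0,0,0],"delta_rot":[0,0,0]},{"linear":[0,0,-0.3],"delta_rot":[0,0,0]},{"linear":[0,0,-0.8],"delta_rot":[0,0,0]},{"linear":[0,0,-0.9],"delta_rot":[0,0,0]},{"linear":[0,0,-0.9],"delta_rot":[0,0,0]},{"linear":[0,0,-0.85],"delta_rot":[0,0,0]},{"linear":[-0.25,-0.35,0],"delta_rot":[0,0,0]},{"linear":[-0.5,-0.7,0],"delta_rot":[0,0,0]},{"linear":[-0.5,-0.7,0],"delta_rot":[0,0,0]},{"linear":[-0.5,-0.7,0],"delta_rot":[0,0,0]},{"linear":[-0.5,-0.7,0],"delta_rot":[0,0,0]},{"linear":[-0.5,-0.7,0],"delta_rot":[0,0,0]},{"linear":[-0.5,-0.7,0],"delta_rot":[0,0,0]},{"linear":[-0.5,-0.7,0],"delta_rot":[0,0,0]},{"linear":[-0.5,-0.65,0],"delta_rot":[0,0,0]},{"linear":[0,0,0],"delta_rot":[0,0,0]},{"linear":[0,0,0],"delta_rot":[0,0,0]}], "grip": 1}}

```text
t: 38.5
position: [416.0, -272.6, 226.1]
ee_rot: [0.708, 0.707, 0.001, 0.001]
wrist_force: [0.6, 0.9, 1.3]
opening: 1.002
grip_force: 0.0
```

```bash
python3 look.py 416 -272 176
```

```text
38.5 [ 416.  -272.6  226.1] ((array([ 416.4, -271.1]), 0.8, 1449), np.float64(175.8), array([ 416.5, -271.7]), array([65.2, 66. ,  6.9]))
shift to TCP rim-38: [ 0.017 -0.013  2.202]
pot knob side (array([554.8, -48.5]), 0.7, 35)
30 [652.8   6.5] (array([649.5,   4.8]), 1.6, 300)
90 [557.5  61.5] (array([553.1,  60.4]), 1.6, 275)
330 [ 652.8 -103.5] (array([ 648.4, -105.6]), 1.7, 378)
```

Request:
{"name": "move_arm", "arguments": {"series": [{"linear":[0.03,-0.01,0.2],"delta_rot":[0,0,0]},{"linear":[0,0,0.5],"delta_rot":[0,0,0]},{"linear":[0,0,0.6],"delta_rot":[0,0,0]},{"linear":[0,0,0.5],"delta_rot":[0,0,0]},{"linear":[0,0,0.3],"delta_rot":[0,0,0]},{"linear":[0,0,0.1],"delta_rot":[0,0,0]},{"linear":[0,0,0],"delta_rot":[0,0,0]},{"linear":[0,0,0],"delta_rot":[0,0,0]}]}}

```text
t: 39.4
position: [416.4, -271.3, 137.9]
ee_rot: [0.707, 0.707, 0.0, 0.001]
wrist_force: [-0.1, 0.1, 0.7]
opening: 0.999
grip_force: 0.0
```

Request:
{"name": "move_arm", "arguments": {"series": [{"linear":[0,0,0],"delta_rot":[0,0,0]},{"linear":[0,0,0],"delta_rot":[0,0,0]},{"linear":[0,0,0],"delta_rot":[0,0,0]},{"linear":[0,0,0],"delta_rot":[0,0,0]},{"linear":[0,0,0],"delta_rot":[0,0,0]},{"linear":[0,0,0],"delta_rot":[0,0,0]}], "grip": 0.65, "newtons": 25}}

```text
t: 40.0
position: [416.6, -271.5, 138.3]
ee_rot: [0.707, 0.707, 0.0, 0.001]
wrist_force: [-0.8, 0.3, 5.4]
opening: 0.758
grip_force: 28.0
```

Request:
{"name": "move_arm", "arguments": {"series": [{"linear":[0,0,-0.1],"delta_rot":[0,0,0]},{"linear":[0,0,-0.15],"delta_rot":[0,0,0]},{"linear":[0,0,-0.2],"delta_rot":[0,0,0]},{"linear":[0,0,-0.25],"delta_rot":[0,0,0]},{"linear":[0,0,-0.25],"delta_rot":[0,0,0]},{"linear":[0,0,-0.25],"delta_rot":[0,0,0]},{"linear":[0,0,-0.25],"delta_rot":[0,0,0]},{"linear":[0,0,-0.25],"delta_rot":[0,0,0]},{"linear":[0,0,-0.25],"delta_rot":[0,0,0]},{"linear":[0,0,0],"delta_rot":[0,0,0]},{"linear":[0,0,0],"delta_rot":[0,0,0]}]}}

```text
t: 41.1
position: [415.7, -271.0, 215.2]
ee_rot: [0.707, 0.707, 0.0, 0.0]
wrist_force: [0.0, 0.4, -2.6]
opening: 0.757
grip_force: 28.3
```

```bash
python3 chk.py 415 -272
```

```text
41.1 [ 415.7 -271.   215.2]
zhist [ 98 105 116 209 303 273  46 116 138 152 416 413]
67 (array([ 414.7, -272.1]), 0.6, 274)
105 (array([ 414.5, -273.3]), 1.3, 397)
pot knob side (array([554.8, -48.2]), 1.2, 34)
```

Request:
{"name": "move_arm", "arguments": {"series": [{"linear":[0.5,0.1,0],"delta_rot":[0,0,0]},{"linear":[0.8,0.13,0],"delta_rot":[0,0,0]},{"linear":[0.8,0.13,0],"delta_rot":[0,0,0]},{"linear":[0.8,0.13,0],"delta_rot":[0,0,0]},{"linear":[0.8,0.13,0],"delta_rot":[0,0,0]},{"linear":[0.8,0.13,0],"delta_rot":[0,0,0]},{"linear":[0.8,0.13,0],"delta_rot":[0,0,0]},{"linear":[0.8,0.13,0],"delta_rot":[0,0,0]},{"linear":[0.53,0.1,0],"delta_rot":[0,0,0]},{"linear":[0.3,0.05,0],"delta_rot":[0,0,0]},{"linear":[0,0,0],"delta_rot":[0,0,0]},{"linear":[0,0,0.4],"delta_rot":[0,0,0]},{"linear":[0,0,0.7],"delta_rot":[0,0,0]},{"linear":[0,0,0.7],"delta_rot":[0,0,0]},{"linear":[0,0,0.7],"delta_rot":[0,0,0]},{"linear":[0,0,0.5],"delta_rot":[0,0,0]},{"linear":[0,0,0.25],"delta_rot":[0,0,0]},{"linear":[0,0,0],"delta_rot":[0,0,0]},{"linear":[0,0,0],"delta_rot":[0,0,0]}]}}

```text
t: 43.05
position: [462.6, 5.5, 85.8]
ee_rot: [0.707, 0.707, 0.0, 0.0]
wrist_force: [0.3, 0.9, -1.0]
opening: 0.765
grip_force: 28.3
```

Request:
{"name": "move_arm", "arguments": {"series": [{"linear":[0.01,0,0.1],"delta_rot":[0,0,0]},{"linear":[0,0,0.08],"delta_rot":[0,0,0]},{"linear":[0,0,0.04],"delta_rot":[0,0,0]},{"linear":[0,0,0.03],"delta_rot":[0,0,0]},{"linear":[0,0,0.02],"delta_rot":[0,0,0]},{"linear":[0,0,0],"delta_rot":[0,0,0]},{"linear":[0,0,0],"delta_rot":[0,0,0]}]}}

```text
t: 43.75
position: [462.1, 6.6, 74.3]
ee_rot: [0.707, 0.707, 0.0, 0.0]
wrist_force: [-1.0, -0.8, -0.8]
opening: 0.763
grip_force: 28.3
```

Request:
{"name": "move_arm", "arguments": {"series": [{"linear":[0,0,0.015],"delta_rot":[0,0,0]},{"linear":[0,0,0.01],"delta_rot":[0,0,0]},{"linear":[0,0,0],"delta_rot":[0,0,0]},{"linear":[0,0,0],"delta_rot":[0,0,0]}]}}

```text
t: 44.15
position: [462.1, 6.6, 73.3]
ee_rot: [0.707, 0.707, 0.0, 0.0]
wrist_force: [1.2, -0.7, -1.3]
opening: 0.759
grip_force: 28.3
```

Request:
{"name": "move_arm", "arguments": {"series": [{"linear":[0,0,0.012],"delta_rot":[0,0,0]},{"linear":[0,0,0.012],"delta_rot":[0,0,0]},{"linear":[0,0,0],"delta_rot":[0,0,0]},{"linear":[0,0,0],"delta_rot":[0,0,0]}]}}

```text
t: 44.55
position: [462.2, 6.6, 73.2]
ee_rot: [0.707, 0.707, 0.0, 0.0]
wrist_force: [-2.1, -0.2, 7.1]
opening: 0.76
grip_force: 28.9
```

Request:
{"name": "move_arm", "arguments": {"series": [{"linear":[0,0,0],"delta_rot":[0,0,0]},{"linear":[0,0,0],"delta_rot":[0,0,0]},{"linear":[0,0,0],"delta_rot":[0,0,0]},{"linear":[0,0,-0.2],"delta_rot":[0,0,0]},{"linear":[0,0,-0.5],"delta_rot":[0,0,0]},{"linear":[0,0,-0.8],"delta_rot":[0,0,0]},{"linear":[0,0,-0.8],"delta_rot":[0,0,0]},{"linear":[0,0,-0.85],"delta_rot":[0,0,0]},{"linear":[-0.5,-0.1,0],"delta_rot":[0,0,0]},{"linear":[-0.8,-0.13,0],"delta_rot":[0,0,0]},{"linear":[-0.8,-0.13,0],"delta_rot":[0,0,0]},{"linear":[-0.8,-0.13,0],"delta_rot":[0,0,0]},{"linear":[-0.8,-0.13,0],"delta_rot":[0,0,0]},{"linear":[-0.8,-0.13,0],"delta_rot":[0,0,0]},{"linear":[-0.8,-0.13,0],"delta_rot":[0,0,0]},{"linear":[-0.8,-0.13,0],"delta_rot":[0,0,0]},{"linear":[-0.55,-0.09,0],"delta_rot":[0,0,0]},{"linear":[-0.3,-0.05,0],"delta_rot":[0,0,0]},{"linear":[0,0,0],"delta_rot":[0,0,0]},{"linear":[0,0,0],"delta_rot":[0,0,0]}], "grip": 1}}

```text
t: 46.55
position: [416.5, -270.2, 198.4]
ee_rot: [0.707, 0.707, 0.0, -0.0]
wrist_force: [-0.6, 0.7, 0.9]
opening: 1.003
grip_force: 0.0
```

```bash
python3 look.py 416 -272 138
```

```text
46.5 [ 416.5 -270.2  198.4] ((array([ 416.3, -271.1]), 0.8, 1313), np.float64(137.8), array([ 416.2, -271.6]), array([65.6, 65.6,  7. ]))
shift to TCP rim-38: [-0.033 -0.009  2.464]
pot knob side (array([554.2, -48.4]), 0.9, 37)
30 [652.8   6.5] (array([649.5,   4.6]), 1.7, 302)
90 [557.5  61.5] (array([553.6,  60.3]), 1.8, 283)
150 [462.2   6.5] (array([458.5,   5.6]), 1.5, 122)
330 [ 652.8 -103.5] (array([ 648.3, -105.5]), 1.6, 381)
```

Request:
{"name": "move_arm", "arguments": {"series": [{"linear":[-0.03,-0.005,0.2],"delta_rot":[0,0,0]},{"linear":[0,0,0.6],"delta_rot":[0,0,0]},{"linear":[0,0,0.6],"delta_rot":[0,0,0]},{"linear":[0,0,0.6],"delta_rot":[0,0,0]},{"linear":[0,0,0.35],"delta_rot":[0,0,0]},{"linear":[0,0,0.11],"delta_rot":[0,0,0]},{"linear":[0,0,0],"delta_rot":[0,0,0]},{"linear":[0,0,0],"delta_rot":[0,0,0]}]}}

```text
t: 47.45
position: [416.6, -273.0, 100.9]
ee_rot: [0.707, 0.707, 0.0, 0.001]
wrist_force: [0.0, -0.5, 0.4]
opening: 1.004
grip_force: 0.0
```

Request:
{"name": "move_arm", "arguments": {"series": [{"linear":[0,0,0],"delta_rot":[0,0,0]},{"linear":[0,0,0],"delta_rot":[0,0,0]},{"linear":[0,0,0],"delta_rot":[0,0,0]},{"linear":[0,0,0],"delta_rot":[0,0,0]},{"linear":[0,0,0],"delta_rot":[0,0,0]},{"linear":[0,0,0],"delta_rot":[0,0,0]}], "grip": 0.65, "newtons": 25}}

```text
t: 48.05
position: [416.8, -273.2, 101.3]
ee_rot: [0.707, 0.707, 0.0, 0.001]
wrist_force: [0.6, 0.7, 6.8]
opening: 0.772
grip_force: 27.8
```

Request:
{"name": "move_arm", "arguments": {"series": [{"linear":[0,0,-0.1],"delta_rot":[0,0,0]},{"linear":[0,0,-0.15],"delta_rot":[0,0,0]},{"linear":[0,0,-0.2],"delta_rot":[0,0,0]},{"linear":[0,0,-0.25],"delta_rot":[0,0,0]},{"linear":[0,0,-0.25],"delta_rot":[0,0,0]},{"linear":[0,0,-0.25],"delta_rot":[0,0,0]},{"linear":[0,0,-0.25],"delta_rot":[0,0,0]},{"linear":[0,0,-0.25],"delta_rot":[0,0,0]},{"linear":[0,0,-0.25],"delta_rot":[0,0,0]},{"linear":[0,0,0],"delta_rot":[0,0,0]},{"linear":[0,0,0],"delta_rot":[0,0,0]}]}}

```text
t: 49.15
position: [415.9, -272.6, 178.1]
ee_rot: [0.707, 0.707, 0.0, 0.0]
wrist_force: [0.7, 0.2, -1.2]
opening: 0.771
grip_force: 28.2
```

```bash
python3 chk.py 415 -272
```

```text
49.1 [ 415.9 -272.6  178.1]
zhist [ 99 135 239 229  80 114 121 147 379 415   6   0]
67 (array([ 414.5, -273. ]), 1.2, 367)
105 (array([ 413.4, -259.8]), 1.2, 92)
pot knob side (array([554.9, -48.5]), 1.0, 36)
```

Request:
{"name": "move_arm", "arguments": {"series": [{"linear":[0,0,-0.3],"delta_rot":[0,0,0]},{"linear":[0.2,0.25,0],"delta_rot":[0,0,0]},{"linear":[0.46,0.58,0],"delta_rot":[0,0,0]},{"linear":[0.5,0.63,0],"delta_rot":[0,0,0]},{"linear":[0.5,0.63,0],"delta_rot":[0,0,0]},{"linear":[0.5,0.63,0],"delta_rot":[0,0,0]},{"linear":[0.4,0.5,0],"delta_rot":[0,0,0]},{"linear":[0.25,0.31,0],"delta_rot":[0,0,0]},{"linear":[0,0,0],"delta_rot":[0,0,0]},{"linear":[0,0,0.4],"delta_rot":[0,0,0]},{"linear":[0,0,0.6],"delta_rot":[0,0,0]},{"linear":[0,0,0.7],"delta_rot":[0,0,0]},{"linear":[0,0,0.5],"delta_rot":[0,0,0]},{"linear":[0,0,0.35],"delta_rot":[0,0,0]},{"linear":[0,0,0],"delta_rot":[0,0,0]},{"linear":[0,0,0],"delta_rot":[0,0,0]}]}}

```text
t: 50.8
position: [557.1, -160.9, 88.6]
ee_rot: [0.707, 0.707, 0.0, 0.0]
wrist_force: [-0.8, -1.7, -1.2]
opening: 0.768
grip_force: 28.5
```

Request:
{"name": "move_arm", "arguments": {"series": [{"linear":[0.01,0,0.12],"delta_rot":[0,0,0]},{"linear":[0,0,0.09],"delta_rot":[0,0,0]},{"linear":[0,0,0.05],"delta_rot":[0,0,0]},{"linear":[0,0,0.03],"delta_rot":[0,0,0]},{"linear":[0,0,0.02],"delta_rot":[0,0,0]},{"linear":[0,0,0.01],"delta_rot":[0,0,0]},{"linear":[0,0,0],"delta_rot":[0,0,0]},{"linear":[0,0,0],"delta_rot":[0,0,0]}]}}

```text
t: 51.6
position: [557.2, -159.8, 75.2]
ee_rot: [0.707, 0.707, 0.0, 0.0]
wrist_force: [-0.4, -1.1, -1.7]
opening: 0.771
grip_force: 28.5
```

Request:
{"name": "move_arm", "arguments": {"series": [{"linear":[0,0,0.015],"delta_rot":[0,0,0]},{"linear":[0,0,0.015],"delta_rot":[0,0,0]},{"linear":[0,0,0],"delta_rot":[0,0,0]},{"linear":[0,0,0],"delta_rot":[0,0,0]}]}}

```text
t: 52.0
position: [557.2, -159.9, 74.4]
ee_rot: [0.707, 0.707, 0.0, 0.0]
wrist_force: [-0.0, 0.7, 3.1]
opening: 0.774
grip_force: 28.7
```

Request:
{"name": "move_arm", "arguments": {"series": [{"linear":[0,0,0],"delta_rot":[0,0,0]},{"linear":[0,0,0],"delta_rot":[0,0,0]},{"linear":[0,0,0],"delta_rot":[0,0,0]},{"linear":[0,0,-0.2],"delta_rot":[0,0,0]},{"linear":[0,0,-0.5],"delta_rot":[0,0,0]},{"linear":[0,0,-0.8],"delta_rot":[0,0,0]},{"linear":[0,0,-0.7],"delta_rot":[0,0,0]},{"linear":[0,0,-0.3],"delta_rot":[0,0,0]},{"linear":[-0.25,-0.31,0],"delta_rot":[0,0,0]},{"linear":[-0.5,-0.63,0],"delta_rot":[0,0,0]},{"linear":[-0.5,-0.63,0],"delta_rot":[0,0,0]},{"linear":[-0.5,-0.63,0],"delta_rot":[0,0,0]},{"linear":[-0.5,-0.63,0],"delta_rot":[0,0,0]},{"linear":[-0.35,-0.44,0],"delta_rot":[0,0,0]},{"linear":[-0.19,-0.25,0],"delta_rot":[0,0,0]},{"linear":[0,0,0],"delta_rot":[0,0,0]},{"linear":[0,0,0],"delta_rot":[0,0,0]}], "grip": 1}}

```text
t: 53.7
position: [416.5, -270.7, 173.4]
ee_rot: [0.707, 0.707, 0.0, -0.0]
wrist_force: [-0.0, 0.4, -0.8]
opening: 0.999
grip_force: 0.0
```

```bash
python3 look.py 416 -272 100
```

```text
53.7 [ 416.5 -270.7  173.4] ((array([ 416.3, -271.1]), 0.8, 1172), np.float64(99.8), array([ 416.3, -271.6]), array([65.5, 65.1,  7. ]))
shift to TCP rim-38: [-0.021 -0.017  2.793]
pot knob side (array([554.7, -48.3]), 0.7, 36)
30 [652.8   6.5] (array([649.7,   4.5]), 1.8, 299)
90 [557.5  61.5] (array([553.2,  60.4]), 1.6, 289)
270 [ 557.5 -158.5] (array([ 554.4, -160.7]), 1.7, 409)
330 [ 652.8 -103.5] (array([ 648.1, -105.6]), 1.6, 377)
```

Request:
{"name": "move_arm", "arguments": {"series": [{"linear":[-0.02,-0.005,0.3],"delta_rot":[0,0,0]},{"linear":[0,0,0.7],"delta_rot":[0,0,0]},{"linear":[0,0,0.7],"delta_rot":[0,0,0]},{"linear":[0,0,0.6],"delta_rot":[0,0,0]},{"linear":[0,0,0.35],"delta_rot":[0,0,0]},{"linear":[0,0,0.13],"delta_rot":[0,0,0]},{"linear":[0,0,0],"delta_rot":[0,0,0]},{"linear":[0,0,0],"delta_rot":[0,0,0]}]}}

```text
t: 54.6
position: [416.9, -272.6, 63.6]
ee_rot: [0.707, 0.707, 0.0, 0.001]
wrist_force: [0.3, 0.9, -0.2]
opening: 1.004
grip_force: 0.0
```

Request:
{"name": "move_arm", "arguments": {"series": [{"linear":[0,0,0],"delta_rot":[0,0,0]},{"linear":[0,0,0],"delta_rot":[0,0,0]},{"linear":[0,0,0],"delta_rot":[0,0,0]},{"linear":[0,0,0],"delta_rot":[0,0,0]},{"linear":[0,0,0],"delta_rot":[0,0,0]},{"linear":[0,0,0],"delta_rot":[0,0,0]}], "grip": 0.65, "newtons": 25}}

```text
t: 55.2
position: [417.0, -272.8, 64.1]
ee_rot: [0.707, 0.707, 0.0, 0.001]
wrist_force: [-0.8, 0.7, 5.8]
opening: 0.778
grip_force: 27.4
```

Request:
{"name": "move_arm", "arguments": {"series": [{"linear":[0,0,-0.2],"delta_rot":[0,0,0]},{"linear":[0,0,-0.6],"delta_rot":[0,0,0]},{"linear":[0,0,-0.8],"delta_rot":[0,0,0]},{"linear":[0,0,-0.6],"delta_rot":[0,0,0]},{"linear":[0.4,0.11,0],"delta_rot":[0,0,0]},{"linear":[0.8,0.21,0],"delta_rot":[0,0,0]},{"linear":[0.8,0.22,0],"delta_rot":[0,0,0]},{"linear":[0.8,0.22,0],"delta_rot":[0,0,0]},{"linear":[0.7,0.19,0],"delta_rot":[0,0,0]},{"linear":[0.45,0.12,0],"delta_rot":[0,0,0]},{"linear":[0.25,0.06,0],"delta_rot":[0,0,0]},{"linear":[0,0,0],"delta_rot":[0,0,0]},{"linear":[0,0,0.3],"delta_rot":[0,0,0]},{"linear":[0,0,0.5],"delta_rot":[0,0,0]},{"linear":[0,0,0.5],"delta_rot":[0,0,0]},{"linear":[0,0,0.25],"delta_rot":[0,0,0]},{"linear":[0,0,0],"delta_rot":[0,0,0]},{"linear":[0,0,0],"delta_rot":[0,0,0]}]}}

```text
t: 57.0
position: [461.3, -104.9, 88.9]
ee_rot: [0.707, 0.707, -0.0, 0.0]
wrist_force: [-0.0, -0.5, -1.3]
opening: 0.78
grip_force: 28.6
```

Request:
{"name": "move_arm", "arguments": {"series": [{"linear":[0,0.015,0.12],"delta_rot":[0,0,0]},{"linear":[0,0,0.08],"delta_rot":[0,0,0]},{"linear":[0,0,0.05],"delta_rot":[0,0,0]},{"linear":[0,0,0.03],"delta_rot":[0,0,0]},{"linear":[0,0,0.02],"delta_rot":[0,0,0]},{"linear":[0,0,0],"delta_rot":[0,0,0]},{"linear":[0,0,0],"delta_rot":[0,0,0]}]}}

```text
t: 57.7
position: [462.0, -104.2, 76.9]
ee_rot: [0.707, 0.707, 0.0, 0.0]
wrist_force: [0.2, -0.5, -0.7]
opening: 0.777
grip_force: 28.6
```

Request:
{"name": "move_arm", "arguments": {"series": [{"linear":[0,0,0.015],"delta_rot":[0,0,0]},{"linear":[0,0,0.015],"delta_rot":[0,0,0]},{"linear":[0,0,0],"delta_rot":[0,0,0]},{"linear":[0,0,0],"delta_rot":[0,0,0]}]}}

```text
t: 58.1
position: [461.9, -104.2, 75.5]
ee_rot: [0.707, 0.707, 0.0, 0.0]
wrist_force: [-0.4, -0.3, -1.1]
opening: 0.78
grip_force: 28.6
```

Request:
{"name": "move_arm", "arguments": {"series": [{"linear":[0,0,0.013],"delta_rot":[0,0,0]},{"linear":[0,0,0.013],"delta_rot":[0,0,0]},{"linear":[0,0,0],"delta_rot":[0,0,0]},{"linear":[0,0,0],"delta_rot":[0,0,0]}]}}

```text
t: 58.5
position: [462.0, -104.2, 75.1]
ee_rot: [0.707, 0.707, 0.0, 0.0]
wrist_force: [-2.3, -0.1, 5.5]
opening: 0.777
grip_force: 29.0
```

Request:
{"name": "move_arm", "arguments": {"series": [{"linear":[0,0,0],"delta_rot":[0,0,0]},{"linear":[0,0,0],"delta_rot":[0,0,0]},{"linear":[0,0,0],"delta_rot":[0,0,0]},{"linear":[0,0,-0.2],"delta_rot":[0,0,0]},{"linear":[0,0,-0.5],"delta_rot":[0,0,0]},{"linear":[0,0,-0.8],"delta_rot":[0,0,0]},{"linear":[0,0,-0.8],"delta_rot":[0,0,0]},{"linear":[0,0,-0.8],"delta_rot":[0,0,0]},{"linear":[0,0,-0.8],"delta_rot":[0,0,0]},{"linear":[0,0,-0.6],"delta_rot":[0,0,0]},{"linear":[0.4,0.4,0],"delta_rot":[0,0,0]},{"linear":[0.6,0.6,0],"delta_rot":[0,0,0]},{"linear":[0.6,0.6,0],"delta_rot":[0,0,0]},{"linear":[0.5,0.5,0],"delta_rot":[0,0,0]},{"linear":[0.3,0.3,0],"delta_rot":[0,0,0]},{"linear":[0,0,0],"delta_rot":[0,0,0]},{"linear":[0,0,0],"delta_rot":[0,0,0]}], "grip": 1}}

```text
t: 60.2
position: [557.3, -9.2, 254.4]
ee_rot: [0.707, 0.707, -0.001, 0.0]
wrist_force: [-1.0, -0.3, -0.2]
opening: 0.997
grip_force: 0.0
```

```bash
python3 - <<'E'
from h import *
c=cap("wrist"); P=cloud(c); save(c,"wf.png"); print(c["s"]["t"],c["s"]["position"])
q=np.array((557,-48.5)); print("knob",circ(near(P,q,25,62,79),12,q)); print(tray(P,c["frame"]))
for a in range(30,390,60):
    e=q+110*np.array([np.cos(np.radians(a)),np.sin(np.radians(a))]); R=rim(P,e,111)
    if R: m=(R[2]+R[0][0])/2-q; print(a,R[0],R[1],R[3],"r",np.hypot(*m).round(1))
c=cap("side"); save(c,"sf.png"); P2=cloud(c)
E
```

```text
60.2 [557.32807953  -9.21449358 254.4339598 ]
knob (array([556.7, -48.5]), 0.1, 86)
(array([556.7, -48.1, 152.2]), array([556.7, -48. ]), np.float64(0.6), 53, array([ 407., -195.], dtype=float32), array([709., 101.], dtype=float32))
30 (array([651.1,   6.7]), 0.8, 758) 110.7 [65.  65.2  7.3] r 109.1
90 (array([555.6,  61.8]), 0.9, 764) 111.0 [65.3 64.6  7.6] r 110.5
150 (array([462.4,   6.4]), 0.8, 763) 110.7 [65.2 65.2  7.6] r 109.6
210 (array([ 461.5, -102.5]), 0.6, 450) 110.5 [62.  66.2  7.2] r 109.1
270 (array([ 556.4, -157.6]), 0.7, 624) 110.4 [64.1 64.9  6.6] r 109.1
330 (array([ 650.4, -102.8]), 0.7, 451) 110.6 [61.5 65.1  6.9] r 107.2
```

View pics/wf.png

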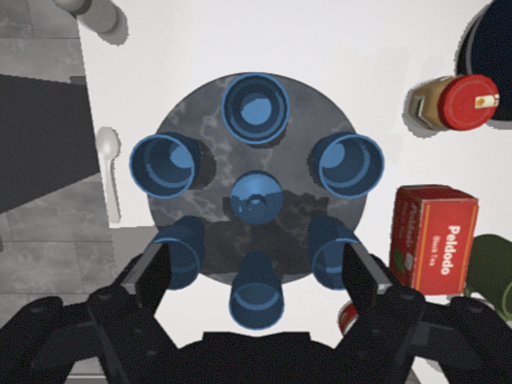

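View pics/sf.png

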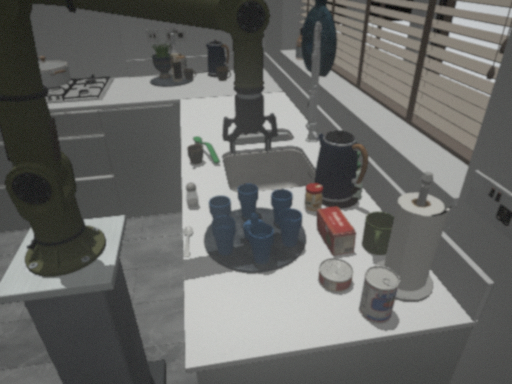

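The wrist view shows the pot at the tray centre (256,196) with six upright beakers ringed round it. In the side view everything is on the slate, the other items are in their places, and the gripper is clear. Handing the job in.

```bash
python3 -c "
from rig import r
print(r.close_job())"
```

```text
the job is handed in; nothing more can be done
None
```

The tea tray is laid and the job handed in at about 60 s: the sugar pot stands at the tray centre (reset once after it was knocked aside), with all six beakers upright around it about 110 mm out, feet fully on the slate; the hand-in gave no verdict.

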